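Fit the compressor bar in a lever arch file and shut the rings

ROBOT

A 6-joint arm with a two-finger parallel gripper is mounted at the origin on the work surface. World frame = base frame: x ahead of the robot, y to its left, z up, the work surface at z = 0. Lengths are in m, angles in rad, forces in N, time in s.
With the tool pointing down it reaches from about 0.275 to 0.725 m from the base axis. Payload 5.6 kg.
Tool frame: the origin (TCP) lies at the very end of the fingers, on their centre line; the grasp point (between the pads) lies 19 mm behind it; z points along the fingers, y is the direction in which the jaws open and shut (so a half turn about z gives the same grasp; the last joint's range is limited). The gripper opens to 85 mm and grips with 20 to 120 N. Pads are 22 mm wide; open, the fingers measure 114 mm over their backs; the gripper's body (76 mm by 85 mm) begins 54 mm behind the grasp point. The pads swing forward as they close: fully open they stand 13 mm farther back than shut.
Start: joints at [1.58, 0.255, 0.108, 0, -1.424, -0.285], TCP at [0.15, 0.529, 0.231] pointing down, gripper open.
Joint ranges: [-2.95, 2.95], [-1.21, 1.97], [-1.09, 1.5], [-2.87, 1.71], [-2.94, -0.07], [-3.05, 3.05]. Speed limits (rad/s): [2.57, 2.57, 3.14, 3.14, 3.14, 3.14].

INTERFACE

Orientations are given as a 3x3 rotation matrix whose columns are the frame's x, y, z axes.
In Python, from workcell import * gives the robot as it stands.
- The arm moves only by the shell command python3 -m crank 'ROWS' [FORCE]. ROWS is JSON, one flat list of numbers, 7 for each row, row after row: the shift along the tool's x, y, z in m, then the turn, a rotation vector about the tool's x, y, z in rad, then the opening, from -1 (shut) to 1 (fully open). In form: [tx, ty, tz, wx, wy, wz, grip, tx, ty, tz, wx, wy, wz, grip, ...]. A call has 1 to 5 rows; each row is the pose to reach, as a shift and turn from the pose commanded when the call began, along the tool's axes at that moment; what a row does not reach only later rows make up. A row lasts 1/8 s, in which the tool goes at most 62.5 mm and 10.7 degrees, less where a joint would pass 70% of its speed; a pose out of reach is approached as far as the arm can. A call with a gripper value outside its range is refused whole. The fingers move at their own pace and stop on an object; FORCE is the grip in N (left out, the last holds). Time passes only in rows, so rows that repeat a pose let the fingers close. It gives the time, the measured TCP pose, the force and the opening at its end, in the units of the state.
- state(): the state, without advancing time (a new reading comes with each control period).
- get_image(name): name is "scene" or "top" or "wrist"; returns a dict with "frame" (384x512x3 uint8, red, green, blue), "vfov" (degrees; the focal length in pixels is half the picture's height over the tangent of half this angle, whatever the lens; pixels are square), "cx", "cy" (the principal point, pixels), "world_from_camera" (4x4, takes a point from camera to world coordinates); the wrist camera has in their place "mount" (4x4, takes a point from camera to tool coordinates, whose origin is the TCP and whose axes are the flange's). Camera axes: x right, y up, looking along -z (the intrinsics and any distortion apply to the point x, -y, -z); pixel columns grow to the right and rows downward; lengths in m; the calibration is good to about 2 mm. The wrist camera is an equidistant fisheye: a pixel r from the principal point sees the ray r / f radians off the axis. A picture is of the moment at which its call begins: read the wrist's pose just before it. There is no depth.
- job_done(): hands the job in, once; it reports no verdict.
The state is a dict: "time": time; "qpos": joint angles; "dq": joint speeds; "joint_efforts": joint torques, N m; "tcp_pos": TCP position; "tcp_rot": TCP orientation; "force": force on the tool from outside, world axes, zero at the start; "torque": the same for the moment, N m; "grip_width": finger opening in m.
Only numpy, scipy, OpenCV 4.12 (cv2) and the standard library are available. Lean on these libraries where they do the work, as an engineer would, in place of code of your own. Each camera call takes 0.05 s, during which the arm holds its last target.

TASK

Secure the index boards in the open lever arch file: lift the black-tabbed lever until the rings spring fully open, thread the orange compressor bar over both (slightly bent) posts and bring it down flat on the boards, then press the lever down until it is fully home and the rings are shut. Work the rings only by their lever, use no more force than it takes (never lean hard on the lever, the bar or the posts), and leave the highlighter, the smartphone and the stapler alone.

Things in the scene. Friction and masses are not known exactly. Their poses are not given: they have to be found in the camera images.
- mechanism: Nickel lever arch mechanism of the open file, fixed. Origin on the desk below the midpoint between the feet of the two posts; z up, x away from the spine over the boards, y along the row of posts. Base plate x -50 to 8, y +-75 mm, top 5 mm above the desk; lever bracket x -47 to -27, y +-12, up to 20 mm.
- folder: Blue covers of the file, lying open, flat and fixed, 3 mm thick; origin and axes as the mechanism's. Front cover x -420 to -136 mm, spine to -61, back cover to 225, all y +-159.
- post_feet (a point): Midpoint between the feet of the two upright 5 mm steel posts, on the base plate, feet at y = -40 and +40 mm. The posts are 47.5 mm long with flat tops, 52.5 mm above the desk. Bent by long use, both lean alike by up to 0.1 rad, towards or away from the spine (+-x, tops up to 4.8 mm off), by an amount that is not measured: feel for them. They bend further easily.
- lever (a joint): Lever between the rings: 0 fully down, rings shut; 0.96 rad fully up, rings open (stops). Up: 8 to 10 N at the tab to start it; past 0.45 rad it springs open by itself. Down: up to 11 N square to the lever (near 0.7 rad), less below 0.4; from 0.35 to about 0.05 rad friction holds it where it is left, so press it right onto its stop, where the springy arm gives 1.2 mm at the tab per 25 N.
- lever_pivot (a point): Point on the line about which the lever turns, parallel to the mechanism's y axis, at (-36, 0, 13) mm in the mechanism's frame. Shut, the lever runs from here towards the spine (-x), rising 0.17 rad above level; lifting swings it up and towards the posts. The carrying strip is 14 mm wide and 2.5 mm thick.
- lever_tab (a point): Centre of the lever's black plastic tab, 59 mm from the pivot line: 24 mm long (along the lever), 16 mm wide (along the mechanism's y), 8 mm thick. Shut, at (-94, 0, 23) mm in the mechanism's frame, with free space above, beside and below. Fully up, at about (-61, 0, 66) mm, its face turned to the posts.
- rings: Two arches of 4.4 mm nickel wire at y = -40 and +40 mm that turn with the lever by the same angle, about a y line through their origin, (-38, 0, 9) mm in the mechanism's frame. Shut, they bow over to the tops of the posts, 62 mm above the desk at the highest. Open, they lie back to the spine: tips at x -53, z 66 mm, backs to x -76, leaving the space above the posts clear.
- stack: Stiff coloured plastic index boards on the posts, fixed, 217 x 297 mm (x -12 to 205, y +-148 mm in the mechanism's frame). Their number varies: the top lies 19 to 31 mm above the desk. Origin on the top face, above the midpoint between the post feet; axes as the mechanism's.
- bar: Compressor bar of orange plastic, loose, 20 to 45 g, lying on the inside of the front cover. Strip 20 (x) x 112 (y) x 5 mm with two 6.7 mm through holes at y = -40 and +40 mm; on its middle a grip block 12 (x) x 28 (y) mm, from 5 to 19 mm above the underside. Origin at the centre of the underside, z up. Either end may go to either post.
- highlighter: Flat green highlighter, loose, 31 x 105 x 14 mm, lying on the front cover; leave alone. Origin at the centre of the underside, long axis y.
- smartphone: Black smartphone, loose, 74 x 150 x 9 mm, lying on the front cover; leave alone. Origin at the centre of the underside, long axis y.
- stapler: Red and black stapler, loose, 36 x 130 x 48 mm, standing on the index boards; leave alone. Origin at the centre of the underside, long axis y.
Mind the look-alikes: they are no part of the job. There is more than one size of the bar; the job needs the smallest.

How it is judged:
By the outcome, as a careful person would: the job done as asked, in the order asked, and still so for the second after the job is handed in, with the robot touching nothing.
It also fails if it takes over 72 s, if anything falls off the work surface, if the arm or the gripper's body presses on something with over 40 N, if the wrist force passes 120 N, or if a joint passes its speed limit or range.

## Working session

There is one attempt and no reset: what is moved stays moved. The work goes in short steps, Python scripts to look and compute and a shell command to move; the robot and the scene stay as the last step left them, time stands still between calls to the robot, and variables do not carry over. Pictures are saved under pics/ and viewed, and the job is handed in when it is done.

```bash
ls; mkdir -p pics
python3 - <<'E'
from workcell import *
import cv2
s=state()
for k in s: print(k,s[k])
for n in ["scene","top","wrist"]:
    im=get_image(n); print(n,{k:v for k,v in im.items() if k!="frame"})
    cv2.imwrite(f"pics/{n}0.png",im["frame"][:,:,::-1])
E
```

```text
pics
time 0.0
qpos [ 1.57959544e+00  2.55742489e-01  1.06985701e-01 -4.36586228e-04
 -1.42391634e+00 -2.84604910e-01]
dq [ 3.11310556e-04  4.72336297e-05  2.28267422e-04 -1.42352213e-03
  1.22487504e-03  1.52711772e-03]
joint_efforts [ 6.14066576e-04 -3.86626589e+01  2.37936616e+01  5.36537871e+00
 -6.20721359e-03  9.97781058e-06]
tcp_pos [0.14959701 0.52873906 0.23039655]
tcp_rot [[ 9.62188585e-01 -2.72383835e-01 -4.15354748e-04]
 [-2.72384129e-01 -9.62186754e-01 -1.88050958e-03]
 [ 1.12571574e-04  1.92254089e-03 -9.99998146e-01]]
force [0.40001909 0.13258314 0.5168407 ]
torque [-0.06867224  0.00240254  0.0060684 ]
grip_width 0.0857982288158943
scene {'vfov': 44.66129744643404, 'cx': 250.67796512692013, 'cy': 188.79962391741893, 'world_from_camera': array([[ 0.28239459, -0.55384725,  0.78326657,  1.25861142],
       [ 0.95903312,  0.18219268, -0.21693617, -0.13141739],
       [-0.02255593,  0.81244019,  0.58260808,  0.63409164],
       [ 0.        ,  0.        ,  0.        ,  1.        ]])}
top {'vfov': 52.48541958800486, 'cx': 260.8811597829286, 'cy': 195.9732997807982, 'world_from_camera': array([[ 0.08949289,  0.97176229, -0.21833248,  0.25409937],
       [-0.99597156,  0.0860761 , -0.02513077,  0.0739796 ],
       [-0.00562792,  0.21970197,  0.9755508 ,  1.08943738],
       [ 0.        ,  0.        ,  0.        ,  1.        ]])}
wrist {'vfov': 65.70646984690485, 'cx': 257.7313974612183, 'cy': 192.1095169249009, 'mount': array([[ 5.59448032e-06,  9.44571040e-01,  3.28307097e-01,
         8.50525394e-02],
       [ 9.99999998e-01,  1.33350452e-05, -5.54065935e-05,
         7.28509594e-04],
       [-5.67134536e-05,  3.28307097e-01, -9.44571039e-01,
        -1.43082159e-01],
       [ 0.00000000e+00,  0.00000000e+00,  0.00000000e+00,
         1.00000000e+00]])}
```

View pics/scene0.png

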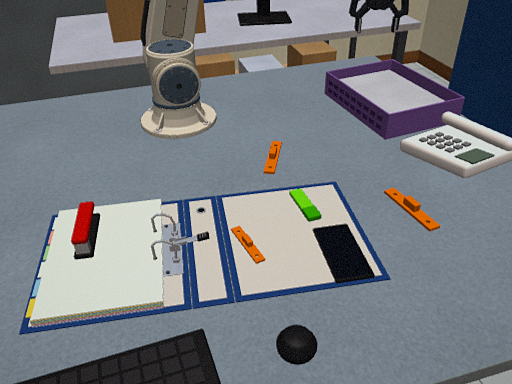

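View pics/top0.png

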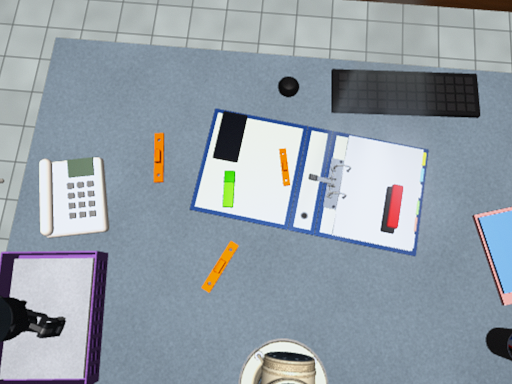

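View pics/wrist0.png

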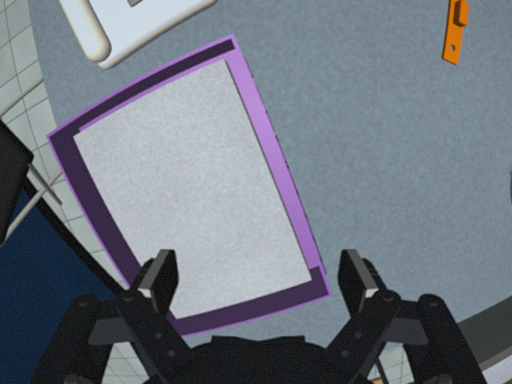

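Orange bars in the top picture are at (284,167) on the front cover, (159,157) on the desk and (220,266) on the desk. The one on the front cover looks smallest, which fits the description. The lever tab is at (313,178). Next I'll measure all three bars and the folder.

```bash
cat > h.py <<'E'
import numpy as np, cv2
from workcell import *
def pin(im):
    f=im["frame"].shape[0]/2/np.tan(np.radians(im["vfov"])/2); return f
def ray(im,px,T=None,fish=False):
    f=pin(im); d=np.array([(px[0]-im["cx"])/f,(px[1]-im["cy"])/f])
    if fish:
        th=np.hypot(*d); k=np.sin(th)/th if th>1e-9 else 1
        v=np.array([d[0]*k,-d[1]*k,-np.cos(th)])
    else: v=np.array([d[0],-d[1],-1.])
    T=im["world_from_camera"] if T is None else T
    v=T[:3,:3]@v; return T[:3,3],v/np.linalg.norm(v)
def onz(im,px,z,T=None,fish=False):
    o,v=ray(im,px,T,fish); return o+v*(z-o[2])/v[2]
def proj(im,P,T=None,fish=False):
    T=im["world_from_camera"] if T is None else T
    p=T[:3,:3].T@(np.asarray(P,float)-T[:3,3]); f=pin(im)
    x,y,z=p[0],-p[1],-p[2]
    if fish:
        r=np.hypot(x,y); th=np.arctan2(r,z); return np.array([im["cx"]+f*th*x/r,im["cy"]+f*th*y/r])
    return np.array([im["cx"]+f*x/z,im["cy"]+f*y/z])
def wristT(s,im):
    T=np.eye(4);T[:3,:3]=s["tcp_rot"];T[:3,3]=s["tcp_pos"]; return T@im["mount"]
def meet(rays):
    A=np.zeros((3,3));b=np.zeros(3)
    for o,v in rays:
        P=np.eye(3)-np.outer(v,v);A+=P;b+=P@o
    x=np.linalg.solve(A,b); return x,[np.linalg.norm((np.eye(3)-np.outer(v,v))@(x-o)) for o,v in rays]
def comps(frame,lo,hi,amin=60):
    hsv=cv2.cvtColor(frame,cv2.COLOR_RGB2HSV); m=cv2.inRange(hsv,lo,hi)
    cs,_=cv2.findContours(m,cv2.RETR_EXTERNAL,cv2.CHAIN_APPROX_NONE)
    return [c for c in cs if cv2.contourArea(c)>amin],m
E
python3 - <<'E'
from h import *
for n in ["top","scene"]:
    im=get_image(n)
    print(n)
    for c in comps(im["frame"],(5,150,120),(20,255,255),40)[0]:
        W=np.array([onz(im,p[0],0.006)[:2] for p in c]).astype(np.float32)
        r=cv2.minAreaRect(W*1000); print(" orange",c.reshape(-1,2).mean(0).round(),np.round(r[0]),np.round(r[1]),round(r[2],1))
    cs,m=comps(im["frame"],(105,150,60),(125,255,255),100)
    for c in cs:
        if cv2.contourArea(c)<2000: continue
        h=cv2.convexHull(c); a=cv2.approxPolyDP(h,8,True).reshape(-1,2)
        print(" blue",a.tolist(),[np.round(onz(im,p,0.003)*1000)[:2].tolist() for p in a])
    cv2.imwrite(f"pics/{n}1.png",cv2.resize(im["frame"][100:260,190:440] if n=="top" else im["frame"][190:310,110:290],None,fx=3,fy=3,interpolation=cv2.INTER_CUBIC)[:,:,::-1])
E
```

```text
top
 orange [220. 266.] [291. 197.] [ 26. 149.] 63.7
 orange [284. 167.] [589.  42.] [110.  18.] 10.4
 orange [159. 157.] [587. 411.] [149.  27.] 8.3
scene
 orange [248. 244.] [590.  45.] [114.  22.] 11.3
 orange [412. 208.] [587. 418.] [153.  40.] 8.0
 orange [272. 157.] [294. 196.] [ 27. 157.] 63.8
 blue [[389, 277], [236, 301], [217, 196], [335, 182]] [[753.0, 265.0], [723.0, -15.0], [413.0, 23.0], [446.0, 300.0]]
```

View pics/top1.png

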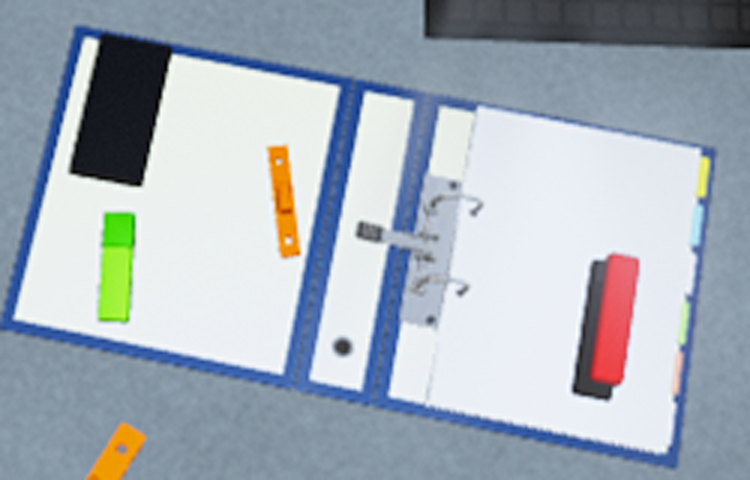

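View pics/scene1.png

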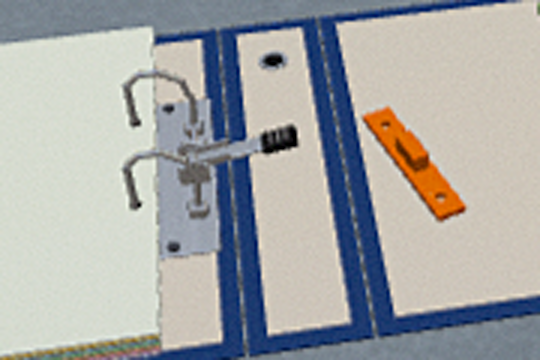

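Run:
```python
from h import *
from scipy.optimize import least_squares
M=np.array([[-420,159],[-420,-159],[225,-159],[225,159]])/1000.
for n in ["top","scene"]:
    im=get_image(n)
    hsv=cv2.cvtColor(im["frame"],cv2.COLOR_RGB2HSV); 
    m=cv2.inRange(hsv,(102,140,50),(128,255,255)); m[:, :170 if n=="top" else 0]=0; m[:, 440:]=0
    if n=="scene": m[:170]=0
    m=cv2.morphologyEx(m,cv2.MORPH_CLOSE,np.ones((5,5)))
    cs,_=cv2.findContours(m,cv2.RETR_EXTERNAL,cv2.CHAIN_APPROX_NONE)
    c=np.vstack([c for c in cs if cv2.contourArea(c)>150]); h=cv2.convexHull(c)
    for e in (3,5,7,9,12):
        a=cv2.approxPolyDP(h,e,True).reshape(-1,2)
        if len(a)==4:break
    W=np.array([onz(im,p,0.003)[:2] for p in a]); print(n,a.tolist(),(W*1000).round().tolist())
    best=None
    for k in range(4):
        for fl in (1,-1):
            Q=np.roll(W[::fl],k,0)
            A=M-M.mean(0);B=Q-Q.mean(0);U,S,Vt=np.linalg.svd(A.T@B);R=Vt.T@U.T
            if np.linalg.det(R)<0: continue
            t=Q.mean(0)-R@M.mean(0);e=np.linalg.norm(M@R.T+t-Q,axis=1)
            if best is None or e.max()<best[0].max(): best=(e,R,t)
    print("res",(best[0]*1000).round(1),"origin",(best[2]*1000).round(1),"yaw",np.arctan2(best[1][1,0],best[1][0,0]))
```

```text
top [[215, 109], [325, 130], [417, 228], [414, 255], [191, 209]] [[753.0, 264.0], [714.0, -70.0], [444.0, -342.0], [368.0, -334.0], [442.0, 296.0]]Traceback (most recent call last):
  File "<stdin>", line 20, in <module>
ValueError: matmul: Input operand 1 has a mismatch in its core dimension 0, with gufunc signature (n?,k),(k,m?)->(n?,m?) (size 5 is different from 4)
```

Run:
```python
from h import *
M=np.array([[-420,159],[-420,-159],[225,-159],[225,159]])/1000.
im=get_image("top"); sc=get_image("scene")
for nm,I,px in [("top",im,[(215.5,109),(191.2,208.7),(414.7,255),(428.5,150)]),("scene",sc,[(389,277.5),(336,182),None,(21,330)])]:
    ok=[i for i in range(4) if px[i] is not None]
    W=np.array([onz(I,px[i],0.003)[:2] for i in ok]);m=M[ok]
    A=m-m.mean(0);B=W-W.mean(0);U,S,Vt=np.linalg.svd(A.T@B);R=Vt.T@U.T
    t=W.mean(0)-R@m.mean(0);e=(m@R.T+t-W)*1000
    print(nm,np.linalg.det(R),e.round(1).tolist(),"o",(t*1000).round(1),"yaw",np.arctan2(R[1,0],R[0,0]).round(4))
    F=lambda p:(np.r_[R@np.array(p[:2])+t,p[2]])
    if nm=="top":
        for n2,J in (("top",im),("scene",sc)):
            f=J["frame"].copy()
            for p in [(-.094,0,.023),(0,.04,.0525),(0,-.04,.0525),(-.05,.075,.005),(-.05,-.075,.005),(-.42,.159,.003),(-.42,-.159,.003),(.225,-.159,.003),(.225,.159,.003)]:
                u=proj(J,F(p)); cv2.circle(f,tuple(int(v*16) for v in u),24,(255,0,0),-1,shift=4)
            c=f[100:260,190:440] if n2=="top" else f[170:340,10:400]
            cv2.imwrite(f"pics/{n2}2.png",cv2.resize(c,None,fx=3 if n2=="top" else 2,fy=3 if n2=="top" else 2,interpolation=cv2.INTER_CUBIC)[:,:,::-1])
        print(F((-.094,0,.023)),F((0,0,0)))
```

```text
top 0.9999999999999998 [[3.4, 1.4], [-2.6, 4.8], [-3.4, -4.2], [2.7, -2.1]] o [ 549.2 -135. ] yaw -1.6878
[ 0.56012215 -0.04160982  0.023     ] [ 0.54915248 -0.13496755  0.        ]
scene 1.0000000000000004 [[3.6, 0.9], [-4.5, 3.4], [0.8, -4.3]] o [ 547.  -131.5] yaw -1.6968
```

View pics/top2.png

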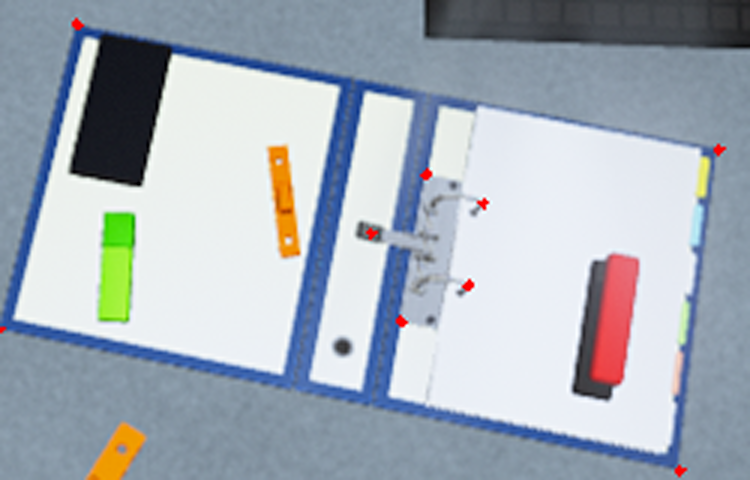

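View pics/scene2.png

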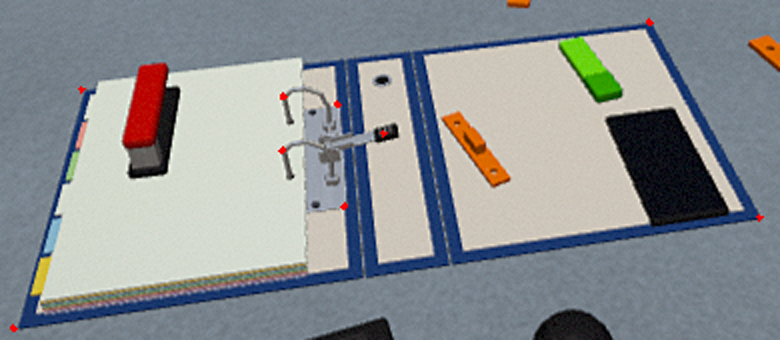

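Bar sizes: the front-cover bar measures about 110 x 19 mm, which is the smallest; the other two are about 150 mm. The mechanism is near (0.549, -0.134) with yaw about -1.69. Now I'll move to a viewing pose above the lever, with the tool's x along the mechanism's +x.

```bash
python3 -m crank '[0.23,0.18,0,0,0,0.7,0, 0.23,0.18,0,0,0,0.7,0, 0.23,0.18,0,0,0,0.7,0, 0.23,0.18,0,0,0,0.7,0, 0.23,0.18,0,0,0,0.7,0]' 40; python3 -c "
from workcell import *; s=state(); print(s['qpos'].round(2) if hasattr(s['qpos'],'round') else s['qpos'], s['tcp_pos'])
import numpy as np
R=np.array(s['tcp_rot']); print(R.T@(np.array([0.56,-0.04,.23])-s['tcp_pos']), np.arctan2(R[1,0],R[0,0]))"
```

```text
time: 1.02
tcp_pos: [0.323, 0.2913, 0.2317]
tcp_rot: [[0.558, -0.83, 0.001], [-0.83, -0.558, 0.001], [-0.0, -0.001, -1.0]]
force: [0.3, 1.0, 0.3]
grip_width: 0.0428
[ 1.1   0.02 -0.16  0.   -1.38 -0.5 ] [0.32301342 0.29129395 0.23167379]
[ 0.40716589 -0.01160055  0.00157789] -0.9783381096772381
```

```bash
python3 -m crank '[0.25,-0.01,0,0,0,0.71,0, 0.25,-0.01,0,0,0,0.71,0, 0.25,-0.01,0,0,0,0.71,0, 0.25,-0.01,0,0,0,0.71,0, 0.25,-0.01,0,0,0,0.71,-0.3]';  python3 -c "
from workcell import *; s=state(); print(s['qpos'])
import numpy as np
R=np.array(s['tcp_rot']); print(R.T@(np.array([0.56,-0.04,.23])-s['tcp_pos']), np.arctan2(R[1,0],R[0,0]))"
```

```text
time: 1.65
tcp_pos: [0.4719, 0.0885, 0.2308]
tcp_rot: [[-0.122, -0.992, -0.001], [-0.992, 0.122, -0.001], [0.001, 0.001, -1.0]]
force: [-0.9, 0.7, -0.2]
grip_width: 0.0301
[ 5.13140043e-01  1.16960181e-01 -6.49650754e-02  5.57572371e-04
 -1.38993345e+00 -6.36022691e-01]
[ 0.11671768 -0.10314457  0.00088397] -1.6935781051324013
```

```bash
python3 -m crank '[0.117,-0.103,0.07,0,0,0,-0.3, 0.117,-0.103,0.07,0,0,0,-0.3, 0.117,-0.103,0.07,0,0,0,-0.3, 0.117,-0.103,0.07,0,0,0,-0.3]'
python3 - <<'E'
from h import *
s=state();im=get_image("wrist");T=wristT(s,im);np.savez("w1.npz",f=im["frame"],T=T)
print(s["tcp_pos"],s["force"])
cv2.imwrite("pics/w1.png",cv2.resize(im["frame"],(768,576),interpolation=cv2.INTER_CUBIC)[:,:,::-1])
E
```

```text
time: 2.15
tcp_pos: [0.559, -0.0374, 0.1588]
tcp_rot: [[-0.117, -0.993, -0.004], [-0.993, 0.117, -0.001], [0.001, 0.004, -1.0]]
force: [-0.0, -0.5, -0.1]
grip_width: 0.0301
[ 0.55897455 -0.03743031  0.15880099] [-0.01469931 -0.47211531 -0.07065424]
```

View pics/w1.png

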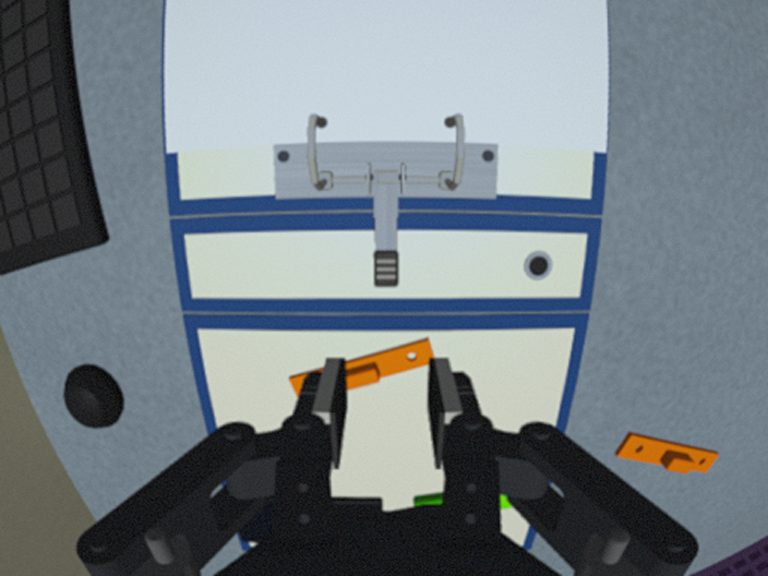

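```bash
python3 - <<'E'
from h import *
im=get_image("wrist");T=np.load("w1.npz")["T"]
g=lambda x,y,z:(onz(im,(x/1.5-.17,y/1.5-.17),z,T,True)*1000).round(1)
tab=g(386,268,.027);print("tab",tab)
a=g(275,199,.005);b=g(497,198.5,.005);print("plate corners",a,b,np.linalg.norm(a-b),np.arctan2(*(b-a)[:2]))
c=g(284,156,.005);d=g(488,156,.005);print("screws",c,d,np.linalg.norm(c-d))
print("spots z50",g(321,122,.0525),g(450,122,.0525))
E
python3 - <<'E'
import cv2
f=cv2.imread("pics/w1.png")[90:300,240:520]
cv2.imwrite("pics/w1c.png",cv2.resize(f,None,fx=2.8,fy=2.8,interpolation=cv2.INTER_CUBIC))
E
```

```text
tab [558.6 -41.5  27. ]
plate corners [628.5 -93.    5. ] [478.4 -75.5   5. ] 151.1167098636018 -1.4547313828308979
screws [ 617.7 -121.     5. ] [ 482.5 -105.     5. ] 136.143453753752
spots z50 [ 583.5 -136.9   52.5] [ 512.9 -128.6   52.5]
```

View pics/w1c.png

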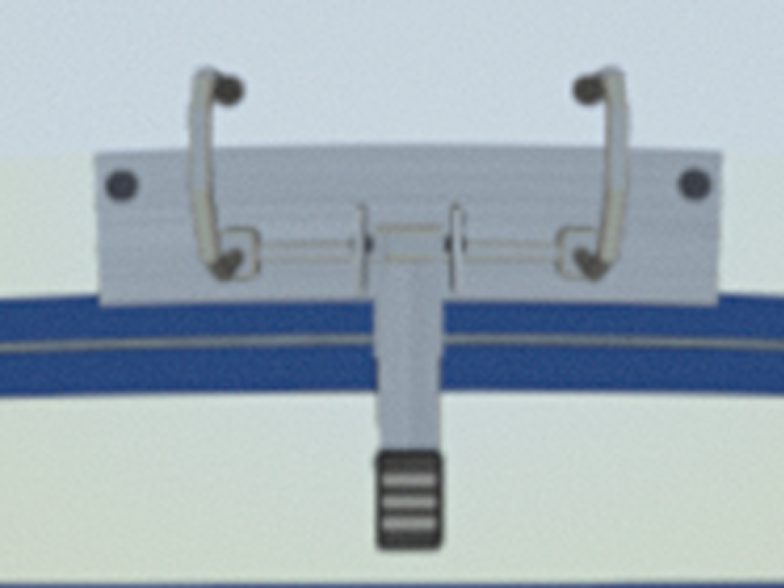

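The tab is at world (0.5586, -0.041), which agrees with the plate-corner estimate to 1 mm. Now I'll descend on it.

```bash
python3 -m crank '[0.0036,0,0.06,0,0,0,-0.3, 0.0036,0,0.10,0,0,0,-0.3, 0.0036,0,0.13,0,0,0,-0.3, 0.0036,0,0.147,0,0,0,-0.3, 0.0036,0,0.147,0,0,0,-0.3]' 40
python3 - <<'E'
from h import *
im=get_image("wrist")
cv2.imwrite("pics/w2.png",cv2.resize(im["frame"],(768,576),interpolation=cv2.INTER_CUBIC)[:,:,::-1])
E
```

```text
time: 2.88
tcp_pos: [0.5582, -0.0383, 0.0142]
tcp_rot: [[-0.113, -0.994, -0.001], [-0.994, 0.113, -0.0], [0.0, 0.001, -1.0]]
force: [-1.3, 0.3, -0.9]
grip_width: 0.0298
```

View pics/w2.png

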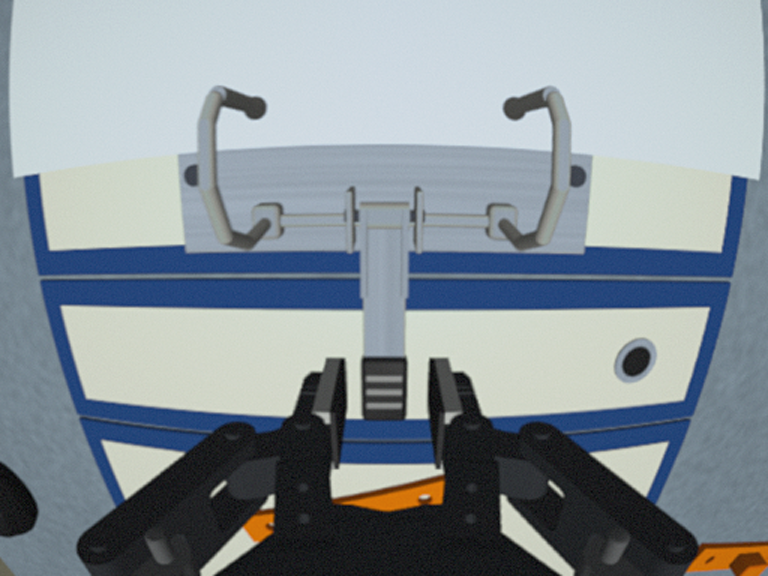

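Fingers straddle the tab at (386,390), with clearance on both sides. Closing on it now.

```bash
python3 -m crank '[0.002,0,0.004,0,0,0,-0.3, 0.002,0,0.004,0,0,0,-1, 0.002,0,0.004,0,0,0,-1, 0.002,0,0.004,0,0,0,-1, 0.002,0,0.004,0,0,0,-1]' 40
python3 - <<'E'
from h import *
s=state();print(s["force"],s["tcp_pos"],s["grip_width"])
for a in (.1,.2,.3,.4,.5,.6,.75,.96): print(a,(59*np.array([np.cos(.17)-np.cos(.17+a),np.sin(.17+a)-np.sin(.17)])).round(1))
E
```

```text
time: 3.55
tcp_pos: [0.559, -0.0415, 0.0109]
tcp_rot: [[-0.115, -0.993, 0.001], [-0.993, 0.115, 0.0], [-0.0, -0.001, -1.0]]
force: [-2.1, 2.6, 6.1]
grip_width: 0.0148
[-2.12523033  2.60986801  6.0915644 ] [ 0.55897941 -0.04145356  0.01089663] 0.01480134838881316
0.1 [1.3 5.8]
0.2 [ 3.1 11.4]
0.3 [ 5.5 16.7]
0.4 [ 8.5 21.9]
0.5 [11.9 26.7]
0.6 [15.8 31.1]
0.75 [22.4 37. ]
0.96 [33.  43.4]
```

```bash
python3 -m crank '[0.0007,0,-0.003,0,0,0,-1, 0.0013,0,-0.006,0,0,0,-1, 0.0022,0,-0.0085,0,0,0,-1, 0.0031,0,-0.0114,0,0,0,-1]' 40;python3 -m crank '[0.0012,0,-0.003,0,0,0,-1, 0.0024,0,-0.0053,0,0,0,-1, 0.004,0,-0.008,0,0,0,-1, 0.0054,0,-0.0105,0,0,0,-1]' 40
```

```text
time: 4.05
tcp_pos: [0.5581, -0.0445, 0.0203]
tcp_rot: [[-0.115, -0.993, -0.001], [-0.993, 0.115, 0.001], [-0.0, 0.001, -1.0]]
force: [4.2, 1.5, -11.5]
grip_width: 0.0147
time: 4.55
tcp_pos: [0.5575, -0.0508, 0.0325]
tcp_rot: [[-0.115, -0.993, -0.0], [-0.993, 0.115, -0.001], [0.001, 0.0, -1.0]]
force: [1.5, -3.1, -8.2]
grip_width: 0.0149
```

```bash
python3 -m crank '[0.0017,0,-0.0025,0,0,0,-1, 0.0034,0,-0.005,0,0,0,-1, 0.0053,0,-0.007,0,0,0,-1, 0.0073,0,-0.0092,0,0,0,-1]' 40;python3 -m crank '[0.002,0,-0.002,0,0,0,-1, 0.0033,0,-0.003,0,0,0,-1, 0.0066,0,-0.006,0,0,0,-1,0.0066,0,-0.006,0,0,0,-1]' 40
```

```text
time: 5.05
tcp_pos: [0.5567, -0.0575, 0.0416]
tcp_rot: [[-0.115, -0.993, -0.0], [-0.993, 0.115, -0.0], [0.0, 0.0, -1.0]]
force: [1.9, -2.5, -6.9]
grip_width: 0.0148
time: 5.55
tcp_pos: [0.5561, -0.0643, 0.0478]
tcp_rot: [[-0.115, -0.993, 0.0], [-0.993, 0.115, -0.0], [0.0, -0.0, -1.0]]
force: [-0.2, -1.3, -3.3]
grip_width: 0.0149
```

```bash
python3 -m crank '[0.003,0,-0.002,0,0,0,-1, 0.006,0,-0.0038,0,0,0,-1, 0.009,0,-0.0055,0,0,0,-1, 0.0105,0,-0.0065,0,0,0,-1,0.0105,0,-0.0065,0,0,0,-1]' 40;python3 -m crank '[0,0,0,0,0,0,-0.4, 0,0,0,0,0,0,-0.35, 0,0,0,0,0,0,-0.35]' 40
python3 - <<'E'
from h import *
im=get_image("wrist")
cv2.imwrite("pics/w3.png",cv2.resize(im["frame"],(768,576),interpolation=cv2.INTER_CUBIC)[:,:,::-1])
im=get_image("scene")
cv2.imwrite("pics/s3.png",cv2.resize(im["frame"][180:300,100:260],None,fx=4,fy=4,interpolation=cv2.INTER_CUBIC)[:,:,::-1])
E
```

```text
time: 6.18
tcp_pos: [0.5549, -0.0745, 0.054]
tcp_rot: [[-0.115, -0.993, 0.0], [-0.993, 0.115, 0.0], [-0.0, -0.0, -1.0]]
force: [-0.2, 0.7, -3.4]
grip_width: 0.0149
time: 6.55
tcp_pos: [0.5552, -0.0744, 0.0542]
tcp_rot: [[-0.115, -0.993, 0.001], [-0.993, 0.115, -0.0], [0.0, -0.001, -1.0]]
force: [-0.3, 1.0, 0.3]
grip_width: 0.028
```

View pics/w3.png

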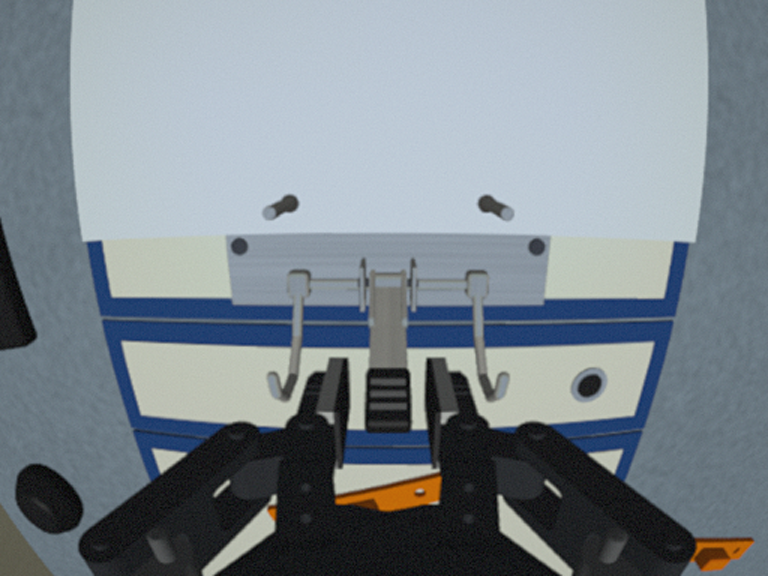

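View pics/s3.png

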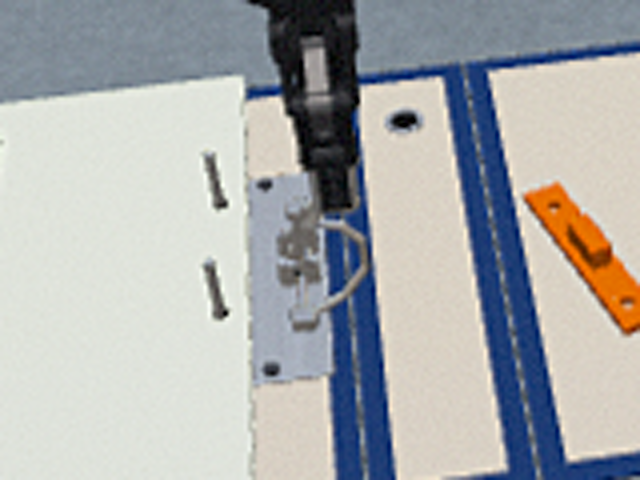

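The rings have sprung open. In the wrist picture the post tops are at (270,212) and (508,212). I'll back off straight up and measure the posts from two views.

```bash
python3 -m crank '[0,0,-0.05,0,0,0,-0.35, 0,0,-0.10,0,0,0,-0.2, 0,0,-0.12,0,0,0,0, 0,0,-0.12,0,0,0,0.2]'
python3 - <<'E'
from h import *
s=state();im=get_image("wrist");T=wristT(s,im);np.savez("w4.npz",f=im["frame"],T=T)
cv2.imwrite("pics/w4.png",cv2.resize(im["frame"][50:250,90:420],None,fx=2.4,fy=2.4,interpolation=cv2.INTER_CUBIC)[:,:,::-1])
E
python3 -m crank '[-0.06,0,0.03,0,0,0,0, -0.06,0,0.03,0,0,0,0, -0.06,0,0.03,0,0,0,0.2]'
python3 - <<'E'
from h import *
s=state();im=get_image("wrist");T=wristT(s,im);np.savez("w5.npz",f=im["frame"],T=T)
cv2.imwrite("pics/w5.png",cv2.resize(im["frame"][0:250,90:420],None,fx=2.4,fy=2.4,interpolation=cv2.INTER_CUBIC)[:,:,::-1])
E
```

```text
time: 7.15
tcp_pos: [0.556, -0.0743, 0.1758]
tcp_rot: [[-0.115, -0.993, 0.004], [-0.993, 0.115, 0.0], [-0.001, -0.004, -1.0]]
force: [0.1, 0.6, 0.2]
grip_width: 0.0514
time: 7.58
tcp_pos: [0.5611, -0.0147, 0.1425]
tcp_rot: [[-0.114, -0.994, -0.003], [-0.994, 0.114, -0.001], [0.001, 0.003, -1.0]]
force: [0.4, -0.1, -0.1]
grip_width: 0.0513
```

View pics/w4.png

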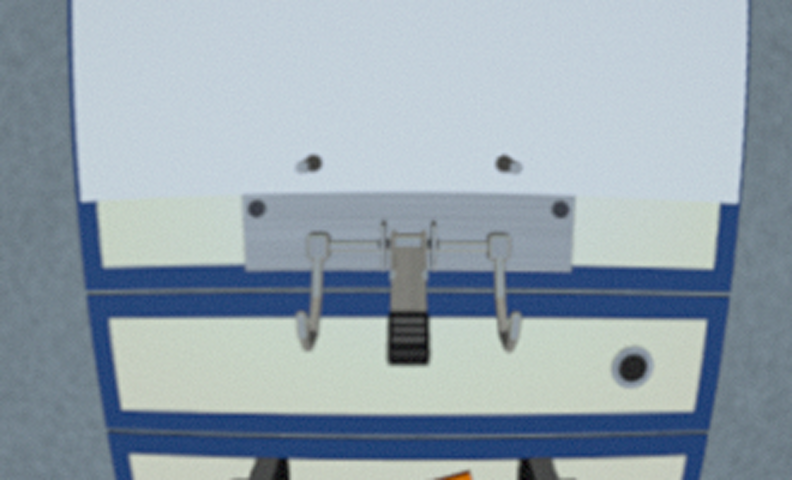

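View pics/w5.png

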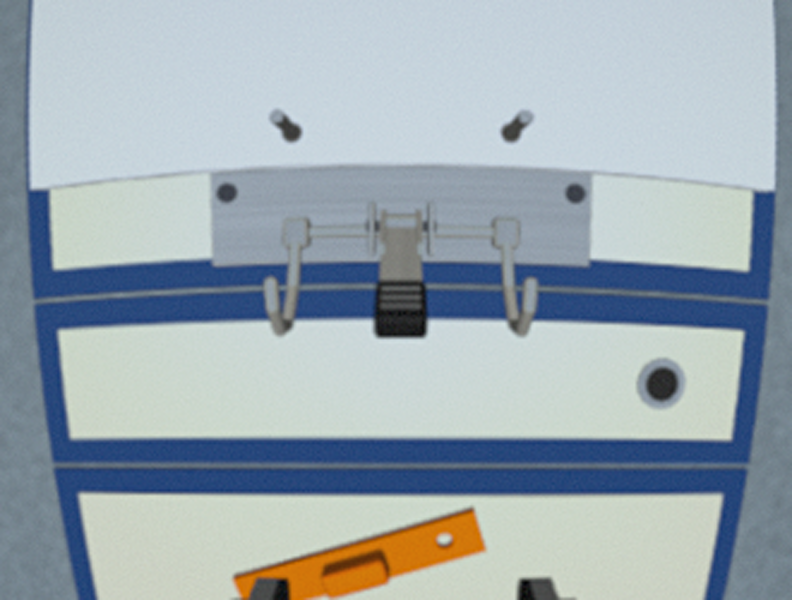

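Run:
```python
from h import *
im=get_image("wrist")
T4=np.load("w4.npz")["T"];T5=np.load("w5.npz")["T"]
T3=np.eye(4);x=np.array([-.115,-.9934,0]);z=np.array([0,0,-1.]);T3[:3,:3]=np.c_[x,np.cross(z,x),z];T3[:3,3]=[.5552,-.0744,.0542];T3=T3@im["mount"]
s24=lambda ox,oy:(lambda u,v:((u+.5)/2.4-.5+ox,(v+.5)/2.4-.5+oy))
f4=s24(90,50);f5=s24(90,0);f3=lambda u,v:((u+.5)/1.5-.5,(v+.5)/1.5-.5)
yaw=-1.687;mx=np.array([np.cos(yaw),np.sin(yaw)]);my=np.array([-mx[1],mx[0]]);O=np.array([.5477,-.1339])
mech=lambda P:np.r_[(P[:2]-O)@mx,(P[:2]-O)@my,P[2]]*1000
D={"w4":(f4,T4,[(302,167),(514,167)],[(313,163),(503,163)],[(245,271),(571,271)]),"w5":(f5,T5,[(277,117),(526,118)],[(291,131),(512,131)],[(213,265),(590,265)]),"w3":(f3,T3,[(269,212),(509,212)],[(289,203),(487,203)],[(232,304),(545,304)])}
for k,(f,T,tops,holes,pc) in D.items():
    print(k,"tops",[mech(onz(im,f(*p),.0525,T,True)).round(1) for p in tops])
    for z in (.005,.019,.025,.031): 
        h=[mech(onz(im,f(*p),z,T,True)) for p in holes]; print("   hole z",z,h[0].round(1)[:2],h[1].round(1)[:2],(h[1]-h[0])[1].round(1))
    print("   plate",[mech(onz(im,f(*p),.005,T,True)).round(1)[:2] for p in pc])
for i in (0,1):
    X,r=meet([ray(im,D[k][0](*D[k][2][i]),D[k][1],True) for k in D]);print("top",i,mech(X).round(1),np.round(np.array(r)*1000,1))
    X,r=meet([ray(im,D[k][0](*D[k][3][i]),D[k][1],True) for k in D]);print("hole",i,mech(X).round(1),np.round(np.array(r)*1000,1))
```

```text
w4 tops [array([ 1.8, 39.9, 52.5]), array([  2. , -39.3,  52.5])]
   hole z 0.005 [-0.7 41.8] [ -0.5 -41.6] -83.4
   hole z 0.019 [ 0.4 40. ] [  0.7 -39.7] -79.7
   hole z 0.025 [ 0.9 39.2] [  1.1 -38.9] -78.1
   hole z 0.031 [ 1.4 38.5] [  1.6 -38.1] -76.5
   plate [array([-49.5,  74.8]), array([-49.1, -74.9])]
w5 tops [array([ 1.6, 40.2, 52.5]), array([  1.5, -39.7,  52.5])]
   hole z 0.005 [ 3.1 42.9] [  3.3 -42.4] -85.2
   hole z 0.019 [ 1.2 40.8] [  1.4 -40.2] -81.0
   hole z 0.025 [ 0.4 39.8] [  0.6 -39.3] -79.2
   hole z 0.031 [-0.4 38.9] [ -0.3 -38.4] -77.3
   plate [array([-49.1,  75.1]), array([-48.8, -74.9])]
w3 tops [array([ 2.3, 40.3, 52.5]), array([  2.4, -40.2,  52.5])]
   hole z 0.005 [-1.6 43.8] [ -1.5 -43.3] -87.1
   hole z 0.019 [ 0.4 40.7] [  0.5 -40.1] -80.7
   hole z 0.025 [ 1.2 39.4] [  1.3 -38.7] -78.0
   hole z 0.031 [ 2.1 38. ] [  2.2 -37.3] -75.3
   plate [array([-49.3,  75.4]), array([-49.2, -75.6])]
top 0 [ 1.9 40.3 51.4] [0.4 0.1 0.3]
hole 0 [ 0.8 39.9 22.3] [0.3 0.3 0.1]
top 1 [  1.9 -40.   51. ] [0.5 0.2 0.6]
hole 1 [  0.9 -39.5  22.1] [0.2 0.3 0.1]
```

The posts lean about +0.035 rad (tops about 1 mm further from the spine than at the board level). The board top is near z = 22 mm. Next I'll turn to the bar.

```bash
python3 -m crank '[-0.058,-0.002,0,0,0,-0.93,0.2, -0.058,-0.002,0,0,0,-0.93,0.2, -0.058,-0.002,0,0,0,-0.93,0.2, -0.058,-0.002,0,0,0,-0.93,0.2, -0.058,-0.002,0,0,0,-0.93,0.2]' >/dev/null; python3 -m crank '[0,0,0,0,0,-0.93,0, 0,0,0,0,0,-0.93,0, 0,0,0,0,0,-0.93,0, 0,0,0,0,0,-0.93,0, 0,0,0,0,0,-0.93,0]'; python3 -m crank '[0,0,0,0,0,0,0,0,0,0,0,0,0,0]'
python3 - <<'E'
from h import *
s=state();im=get_image("wrist");T=wristT(s,im);np.savez("w6.npz",f=im["frame"],T=T);print(s["qpos"])
cv2.imwrite("pics/w6.png",cv2.resize(im["frame"],(768,576),interpolation=cv2.INTER_CUBIC)[:,:,::-1])
E
```

```text
time: 8.93
tcp_pos: [0.5707, 0.0416, 0.1443]
tcp_rot: [[0.984, 0.178, 0.001], [0.178, -0.984, 0.0], [0.001, 0.0, -1.0]]
force: [-0.8, -0.5, -0.5]
grip_width: 0.0426
time: 9.18
tcp_pos: [0.5706, 0.0422, 0.1441]
tcp_rot: [[0.986, 0.169, 0.0], [0.169, -0.986, 0.0], [0.0, -0.0, -1.0]]
force: [-0.1, 0.3, 0.7]
grip_width: 0.0426
[ 3.47070808e-01  3.38153631e-01 -6.76739112e-04  8.39938822e-05
 -1.23152276e+00  1.39374540e+00]
```

View pics/w6.png

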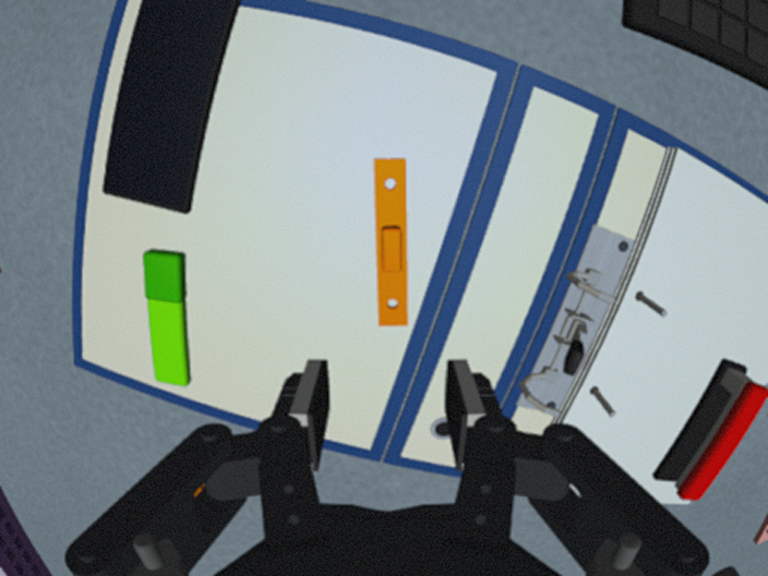

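Run:
```python
from h import *
im=get_image("wrist");d=np.load("w6.npz");T=d["T"];f=d["f"];s=state();R=s["tcp_rot"];R=np.array(R)
cs,m=comps(f,(5,140,100),(22,255,255),300)
c=max(cs,key=cv2.contourArea)
W=np.array([onz(im,p,.008,T,True)[:2]*1000 for p in c.reshape(-1,2).astype(float)],np.float32)
r=cv2.minAreaRect(W);print("rect",r)
hm=np.zeros_like(m);cv2.drawContours(hm,[c],-1,255,-1);hm&=~m
hc,_=cv2.findContours(hm,cv2.RETR_EXTERNAL,cv2.CHAIN_APPROX_NONE)
H=[]
for q in hc:
    if cv2.contourArea(q)>8:
        M=cv2.moments(q);p=(M["m10"]/M["m00"],M["m01"]/M["m00"]);X=onz(im,p,.008,T,True);H.append(X);print(np.round(p,1),(X*1000).round(1))
a,b=H[:2];print("sep",np.linalg.norm(a-b)*1000,"mid",(a+b)/2,"yaw",np.arctan2(*( (a-b) if a[0]>b[0] else (b-a))[[1,0]]),"tool yaw",np.arctan2(R[1,0],R[0,0]))
mid=(a+b)/2; print("tool delta",R.T@(np.r_[mid[:2],.02]-s["tcp_pos"]))
```

```text
rect ((587.963623046875, 41.597206115722656), (110.79476928710938, 18.64365005493164), 10.821954727172852)
[261.4 201.6] [549.3  34.    8. ]
[259.8 122. ] [627.3  49.2   8. ]
sep 79.46861890407958 mid [0.5883111  0.04160046 0.008     ] yaw 0.19209897012670515 tool yaw 0.1715816647908989
tool delta [0.01741316 0.00380557 0.12398146]
```

```bash
python3 -m crank '[0.0174,0.004,0.05,0,0,-0.02,0, 0.0174,0.004,0.09,0,0,-0.02,-0.2, 0.0174,0.004,0.12,0,0,-0.02,-0.3, 0.0174,0.004,0.125,0,0,-0.02,-0.4, 0.0174,0.004,0.125,0,0,-0.02,-0.4]' 25; python3 -m crank '[0,0,0,0,0,0,-0.4,0,0,0,0,0,0,-0.4]'
python3 - <<'E'
from h import *
s=state();R=np.array(s["tcp_rot"]);print(s["tcp_pos"],R.T@(np.r_[.5882,.0416,.011]-s["tcp_pos"]),np.arctan2(R[1,0],R[0,0]))
im=get_image("wrist")
cv2.imwrite("pics/w7.png",cv2.resize(im["frame"],(768,576),interpolation=cv2.INTER_CUBIC)[:,:,::-1])
E
```

```text
time: 9.9
tcp_pos: [0.5889, 0.0418, 0.0198]
tcp_rot: [[0.981, 0.193, 0.001], [0.193, -0.981, -0.0], [0.001, 0.0, -1.0]]
force: [-0.4, -0.4, 1.0]
grip_width: 0.0255
time: 10.15
tcp_pos: [0.5891, 0.042, 0.0202]
tcp_rot: [[0.981, 0.193, 0.002], [0.193, -0.981, 0.001], [0.002, -0.0, -1.0]]
force: [0.5, 0.4, 0.2]
grip_width: 0.0258
[0.58905071 0.04197856 0.02017513] [-0.00092913  0.00020898  0.00917295] 0.19418302860347605
```

View pics/w7.png

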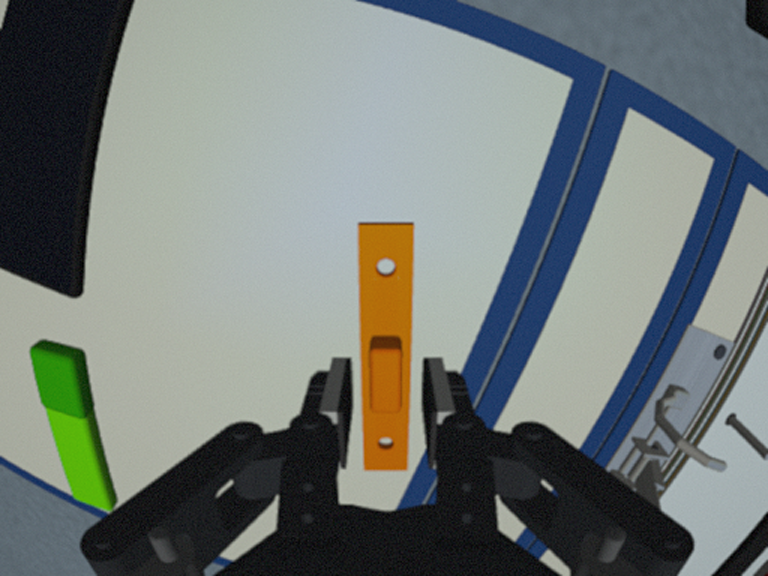

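Centred and aligned. I'll lower 8.5 mm and close.

```bash
python3 -m crank '[-0.001,0,0.004,0,0,0,-0.4, -0.001,0,0.0085,0,0,0,-0.4, -0.001,0,0.0085,0,0,0,-0.4]' 25; python3 -m crank '[0,0,0,0,0,0,-1,0,0,0,0,0,0,-1,0,0,0,0,0,0,-1,0,0,0,0,0,0,-1]' 25
```

```text
time: 10.58
tcp_pos: [0.5868, 0.0414, 0.0097]
tcp_rot: [[0.981, 0.193, -0.001], [0.193, -0.981, -0.0], [-0.001, 0.0, -1.0]]
force: [-0.3, 1.3, 0.0]
grip_width: 0.0258
time: 11.08
tcp_pos: [0.5873, 0.0415, 0.0104]
tcp_rot: [[0.981, 0.193, -0.0], [0.193, -0.981, 0.0], [-0.0, -0.0, -1.0]]
force: [-0.2, 0.2, 0.2]
grip_width: 0.0112
```

```bash
python3 -m crank '[0,0,-0.05,0,0,0,-1, 0,0,-0.10,0,0,0,-1, 0,0,-0.12,0,0,0,-1, 0,0,-0.12,0,0,0,-1]' 25
python3 - <<'E'
from h import *
s=state();R=np.array(s["tcp_rot"]);im=get_image("wrist");T=wristT(s,im)
print(R.T@(np.r_[.5476,-.1358,s["tcp_pos"][2]]-s["tcp_pos"]))
cv2.imwrite("pics/w8.png",cv2.resize(im["frame"],(768,576),interpolation=cv2.INTER_CUBIC)[:,:,::-1])
E
```

```text
time: 11.58
tcp_pos: [0.5884, 0.0418, 0.1323]
tcp_rot: [[0.981, 0.193, 0.004], [0.193, -0.981, 0.001], [0.004, -0.0, -1.0]]
force: [0.3, 0.2, -0.4]
grip_width: 0.0113
[-0.07427815  0.16639752 -0.00037143]
```

View pics/w8.png

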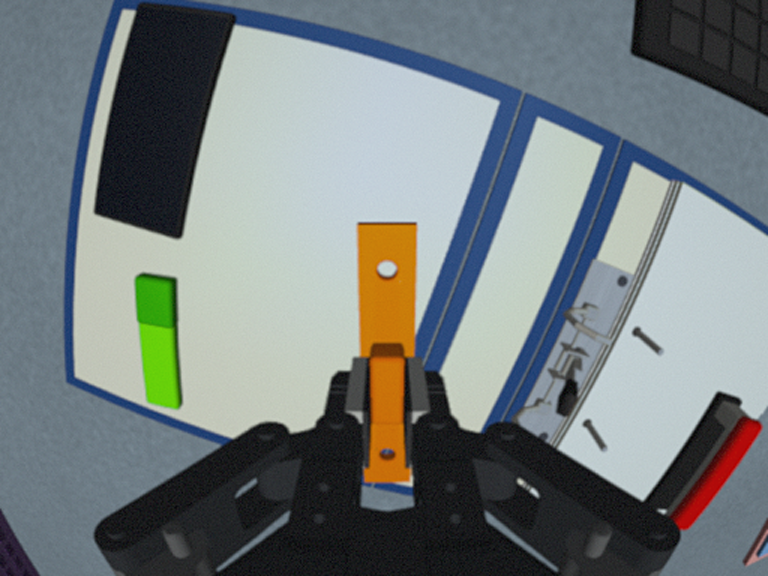

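```bash
python3 -m crank '[-0.074,0.166,0,0,0,0.31,-1, -0.074,0.166,0,0,0,0.31,-1, -0.074,0.166,0,0,0,0.31,-1, -0.074,0.166,0,0,0,0.31,-1, -0.074,0.166,0,0,0,0.31,-1]' 25;  python3 -m crank '[0,0,0,0,0,0,-1,0,0,0,0,0,0,-1]'
python3 - <<'E'
from h import *
s=state();im=get_image("wrist");T=wristT(s,im);R=np.array(s["tcp_rot"]);np.savez("w9.npz",f=im["frame"],T=T,p=s["tcp_pos"],R=R)
print(s["tcp_pos"],np.arctan2(R[1,0],R[0,0]),s["force"])
cv2.imwrite("pics/w9.png",cv2.resize(im["frame"],(768,576),interpolation=cv2.INTER_CUBIC)[:,:,::-1])
f=im["frame"]
for u,v in ((258,179),(258,303)):
    c=f[v-15:v+15,u-15:u+15]; 
    hsv=cv2.cvtColor(c,cv2.COLOR_RGB2HSV); m=cv2.inRange(hsv,(5,140,100),(22,255,255))
    print((m==0).sum())
E
```

```text
time: 12.25
tcp_pos: [0.5461, -0.1356, 0.129]
tcp_rot: [[0.993, -0.116, -0.002], [-0.116, -0.993, 0.0], [-0.002, -0.0, -1.0]]
force: [0.2, -0.6, -1.1]
grip_width: 0.0115
time: 12.5
tcp_pos: [0.5469, -0.1346, 0.1301]
tcp_rot: [[0.993, -0.114, -0.0], [-0.114, -0.993, 0.0], [-0.0, -0.0, -1.0]]
force: [-0.6, 0.3, -1.0]
grip_width: 0.0111
[ 0.54692746 -0.13460379  0.13011406] -0.11415108577384098 [-0.55381981  0.34803489 -0.9674823 ]
129
202
```

View pics/w9.png

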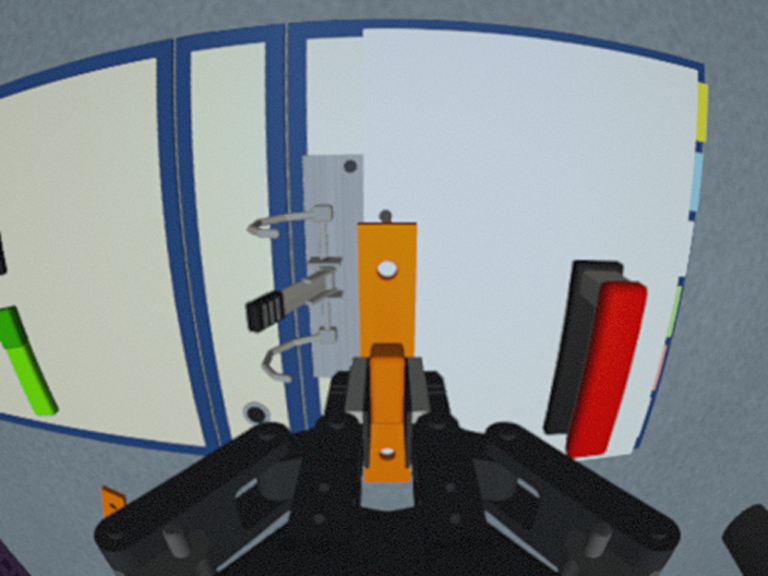

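```bash
python3 - <<'E'
from h import *
im=get_image("wrist");d=np.load("w9.npz");f=d["f"]
hsv=cv2.cvtColor(f,cv2.COLOR_RGB2HSV); m=cv2.inRange(hsv,(5,120,70),(22,255,255))
Mt=im["mount"]
for (u,v) in ((258,179),(258,302)):
    w=(m[v-12:v+12,u-12:u+12]==0).astype(np.uint8); n,l,st,ce=cv2.connectedComponentsWithStats(w)
    for i in range(1,n):
        if st[i,4]>10 and st[i,0]>0 and st[i,0]+st[i,2]<24:
            p=ce[i]+[u-12,v-12]; print(p.round(2),st[i].tolist(),"tool",(onz(im,p,.0024,Mt,True)*1000).round(2), "under",(onz(im,p,.0074,Mt,True)*1000).round(2))
for y in (152,160,168,195,205):
    xs=np.where(m[y,200:320])[0]+200; 
    print(y,xs.min(),xs.max(),[ (onz(im,(x,y),.0024,Mt,True)*1000).round(1)[:2].tolist() for x in (xs.min()-.5,xs.max()+.5)])
cv2.imwrite("pics/w9c.png",cv2.resize(f[130:330,180:330],None,fx=3.6,fy=3,interpolation=cv2.INTER_CUBIC)[:,:,::-1])
E
for i in 1 2 3; do python3 -m crank '[0,0,0,0,0,0,-1]' | grep tcp_pos; done
```

```text
[257.62 178.92] [5, 7, 14, 11, 125] tool [41.49  0.73  2.4 ] under [40.    0.72  7.4 ]
[257.84 300.81] [8, 9, 9, 5, 37] tool [-37.64   0.85   2.4 ] under [-41.85   0.85   7.4 ]
152 238 277 [[55.5, -9.3], [55.5, 10.6]]
160 238 276 [[51.4, -9.4], [51.4, 10.2]]
168 239 276 [[47.3, -8.9], [47.3, 10.3]]
195 239 276 [[32.8, -9.2], [32.8, 10.6]]
205 239 276 [[27.2, -9.4], [27.2, 10.7]]
tcp_pos: [0.5469, -0.1352, 0.1304]
tcp_pos: [0.5468, -0.1355, 0.1304]
tcp_pos: [0.5467, -0.1356, 0.1304]
```

View pics/w9c.png

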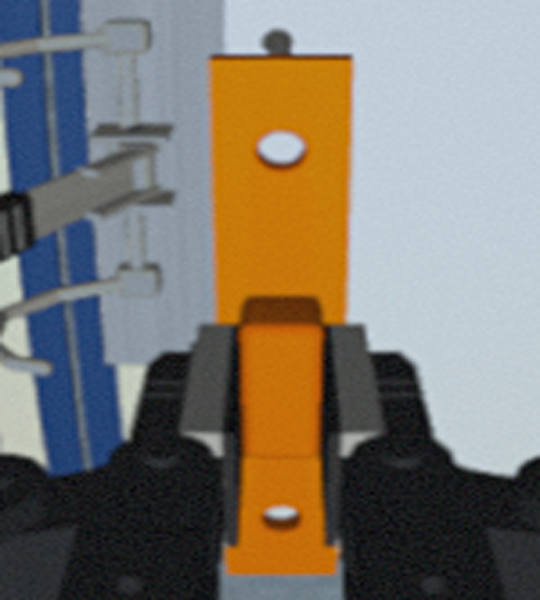

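Bar is held straight (hole at 258,179). The wrist camera has about 0.7 mm sideways bias, so I'll measure the post against the bar hole in one picture by backing off 50 mm along the bar.

```bash
python3 -m crank '[-0.05,0,0.03,0,0,0,-1, -0.05,0,0.03,0,0,0,-1, -0.05,0,0.03,0,0,0,-1, -0.05,0,0.03,0,0,0,-1]'
python3 - <<'E'
from h import *
s=state();im=get_image("wrist");T=wristT(s,im);R=np.array(s["tcp_rot"]);np.savez("w10.npz",f=im["frame"],T=T,p=s["tcp_pos"],R=R)
print(s["tcp_pos"],np.arctan2(R[1,0],R[0,0]),s["force"])
cv2.imwrite("pics/w10.png",cv2.resize(im["frame"][90:250,180:340],None,fx=3.7,fy=3.7,interpolation=cv2.INTER_CUBIC)[:,:,::-1])
E
```

```text
time: 13.48
tcp_pos: [0.499, -0.1299, 0.1016]
tcp_rot: [[0.993, -0.115, 0.003], [-0.115, -0.993, -0.0], [0.003, -0.0, -1.0]]
force: [0.7, 1.0, -0.5]
grip_width: 0.0108
[ 0.49899692 -0.12992549  0.10160973] -0.11565588486534933 [ 0.66421777  0.97991888 -0.47547178]
```

View pics/w10.png

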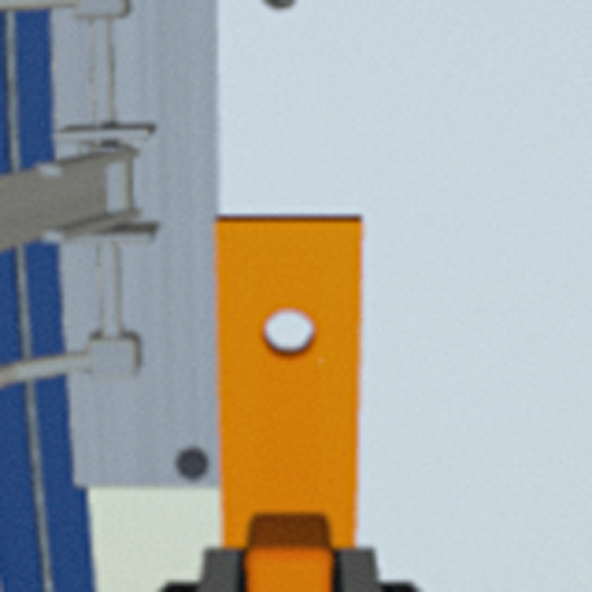

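```bash
python3 -m crank '[0,0,0,0,0,0,-1,0,0,0,0,0,0,-1]'
python3 - <<'E'
from h import *
s=state();im=get_image("wrist");T=wristT(s,im);R=np.array(s["tcp_rot"]);np.savez("w10.npz",f=im["frame"],T=T,p=s["tcp_pos"],R=R)
print(s["tcp_pos"],np.arctan2(R[1,0],R[0,0]))
cv2.imwrite("pics/w10b.png",cv2.resize(im["frame"][60:160,200:320],None,fx=6,fy=6,interpolation=cv2.INTER_CUBIC)[:,:,::-1])
cv2.imwrite("pics/w10c.png",cv2.resize(im["frame"][150:210,200:320],None,fx=6,fy=6,interpolation=cv2.INTER_CUBIC)[:,:,::-1])
E
```

```text
time: 13.78
tcp_pos: [0.4975, -0.1298, 0.1005]
tcp_rot: [[0.993, -0.116, 0.001], [-0.116, -0.993, 0.0], [0.001, -0.0, -1.0]]
force: [-0.9, -0.1, 0.4]
grip_width: 0.0113
[ 0.49752939 -0.1298323   0.10053598] -0.11585115770814233
```

View pics/w10b.png

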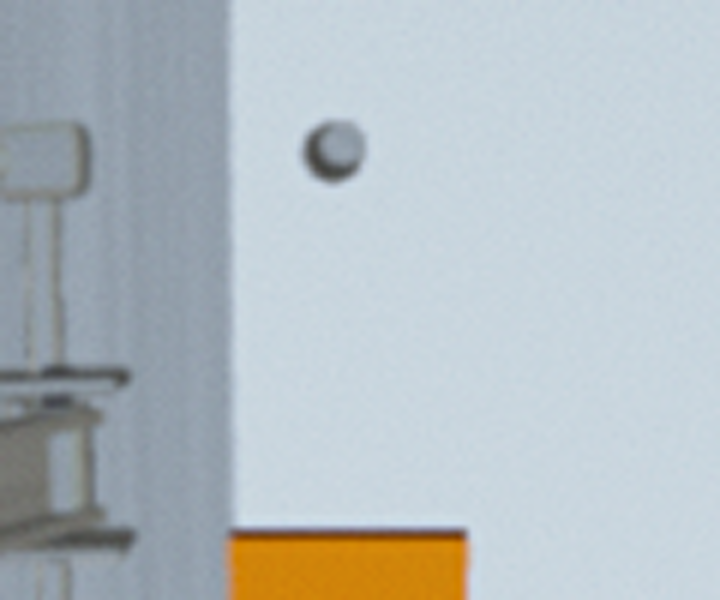

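View pics/w10c.png

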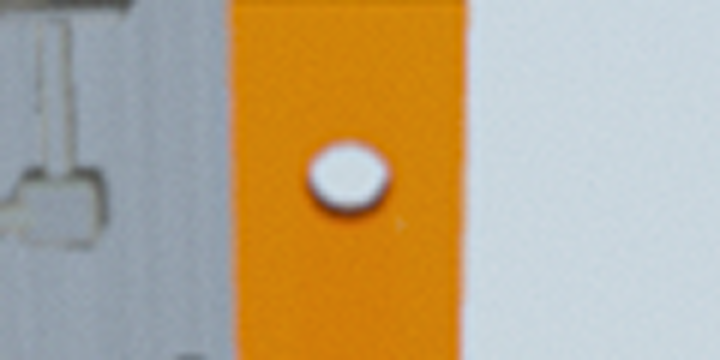

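Run:
```python
from h import *
im=get_image("wrist");Mt=im["mount"]
q=lambda x,y,oy:((x+.5)/6-.5+200,(y+.5)/6-.5+oy)
h=onz(im,q(349,177,150),.0024,Mt,True)*1000
for z in (.0470,.048,.049):
    t=onz(im,q(341,145,60),z,Mt,True)*1000; print("hole",h.round(2),"post",t.round(2),"diff",(t-h).round(2))
b=onz(im,q(325,158,60),.0785,Mt,True)*1000;print("base~",b.round(2))
s=state();print(s["tcp_pos"])
d=np.load("w10.npz");R=d["R"];print("target world if shift",(t-h)[:2])
```

```text
hole [41.41  0.79  2.4 ] post [ 9.063e+01 -4.000e-02  4.700e+01] diff [49.22 -0.83 44.6 ]
hole [41.41  0.79  2.4 ] post [ 9.066e+01 -5.000e-02  4.800e+01] diff [49.25 -0.84 45.6 ]
hole [41.41  0.79  2.4 ] post [ 9.069e+01 -5.000e-02  4.900e+01] diff [49.28 -0.84 46.6 ]
base~ [89.96 -2.13 78.5 ]
[ 0.49725257 -0.12984588  0.10043721]
target world if shift [49.27882179 -0.84171222]
```

Run:
```python
from h import *
d=np.load("w10.npz");f=d["f"];g=cv2.cvtColor(f,cv2.COLOR_RGB2GRAY)
print(g[76:94,246:266])
```

```text
[[210 211 208 211 210 210 210 208 210 210 210 211 209 210 209 210 208 208
  209 211]
 [211 210 211 209 210 210 209 210 212 211 210 209 208 210 210 210 211 209
  210 210]
 [209 211 211 210 210 210 212 211 212 212 213 210 211 211 209 213 208 208
  210 209]
 [211 209 211 210 211 212 212 209 202 203 205 206 206 206 212 212 210 212
  210 211]
 [210 208 210 211 213 211 204 182 161 161 167 169 175 196 208 211 211 210
  210 209]
 [209 210 210 209 210 192 161 128 124 142 153 154 157 172 200 210 212 209
  211 210]
 [209 210 209 213 196 152 105 110 138 154 152 152 153 156 175 202 212 210
  211 210]
 [210 211 211 211 181 115  86 122 152 160 157 155 151 150 164 203 212 209
  211 210]
 [210 212 210 206 167 101  80 122 151 157 159 157 157 150 161 201 212 211
  210 209]
 [210 210 213 200 157  96  77 107 139 156 159 162 158 153 163 199 214 211
  211 209]
 [212 211 214 205 165 103  70  86 117 141 149 151 146 141 169 203 211 211
  208 209]
 [210 209 213 208 183 131  83  71  85 102 112 120 110 127 189 208 210 209
  210 211]
 [209 211 210 213 204 167 109  80  68  75  76  83 102 152 197 212 211 208
  209 212]
 [209 210 212 212 212 193 158 119  97  94  99 120 158 193 210 212 211 211
  209 209]
 [211 212 210 212 213 211 205 191 166 154 165 191 206 212 213 211 212 210
  212 210]
 [210 210 211 210 214 212 213 212 209 206 209 212 211 212 210 209 210 209
  210 209]
 [208 209 210 210 209 211 212 213 212 213 212 211 212 211 211 210 210 210
  209 210]
 [211 211 208 210 211 211 208 210 211 210 211 210 211 211 210 211 209 206
  211 211]]
```

Run:
```python
from h import *
d=np.load("w5.npz")["f"]
for n in ("w4","w5"):
    f=np.load(n+".npz")["f"]; oy=50 if n=="w4" else 0
    c=f[oy+40-0:oy+40+40,195:225] if n=="w5" else f[105:130,205:235]
    cv2.imwrite(f"pics/{n}z.png",cv2.resize(c,None,fx=16,fy=16,interpolation=cv2.INTER_CUBIC)[:,:,::-1])
```

```text
(no output)
```

View pics/w5z.png

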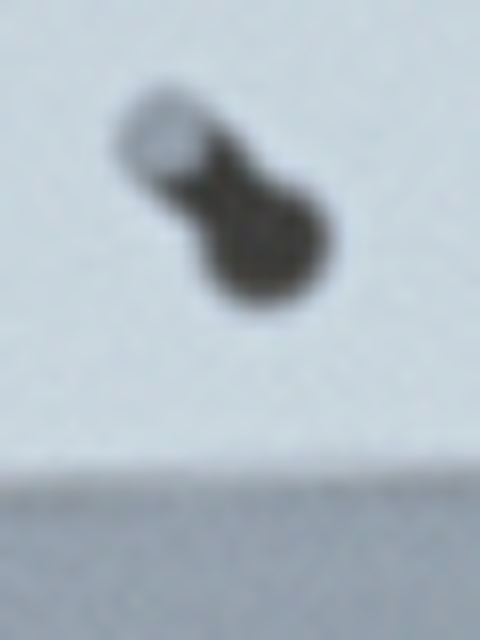

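The post top sits 49.25 mm ahead of the bar hole and 0.84 mm off sideways. The lean is about +0.025 rad (board hole to top is about 1.1–1.2 mm). Now I'll move over the posts and come down to just above them.

```bash
python3 -m crank '[0.0492,-0.0008,0,0,0,0,-1, 0.0492,-0.0008,0,0,0,0,-1, 0.0492,-0.0008,0.02,0,0,0,-1, 0.0492,-0.0008,0.034,0,0,0,-1, 0.0492,-0.0008,0.034,0,0,0,-1]'; python3 -m crank '[0,0,0,0,0,0,-1,0,0,0,0,0,0,-1,0,0,0,0,0,0,-1]'
python3 - <<'E'
from h import *
s=state();im=get_image("wrist");T=wristT(s,im);R=np.array(s["tcp_rot"])
print(s["tcp_pos"],np.arctan2(R[1,0],R[0,0]),s["force"])
cv2.imwrite("pics/w11.png",cv2.resize(im["frame"][130:330,180:330],None,fx=3.6,fy=3,interpolation=cv2.INTER_CUBIC)[:,:,::-1])
cv2.imwrite("pics/w11b.png",cv2.resize(im["frame"][150:210,200:320],None,fx=6,fy=6,interpolation=cv2.INTER_CUBIC)[:,:,::-1])
E
```

```text
time: 14.5
tcp_pos: [0.5448, -0.1347, 0.0653]
tcp_rot: [[0.993, -0.116, -0.003], [-0.116, -0.993, 0.0], [-0.003, 0.0, -1.0]]
force: [1.1, -0.1, -0.3]
grip_width: 0.0112
time: 14.88
tcp_pos: [0.5463, -0.1347, 0.0669]
tcp_rot: [[0.993, -0.116, 0.001], [-0.116, -0.993, -0.0], [0.001, -0.0, -1.0]]
force: [0.6, -0.6, -0.3]
grip_width: 0.011
[ 0.54630446 -0.13472359  0.066914  ] -0.11576281980866716 [ 0.61968423 -0.62936765 -0.30301825]
```

View pics/w11.png

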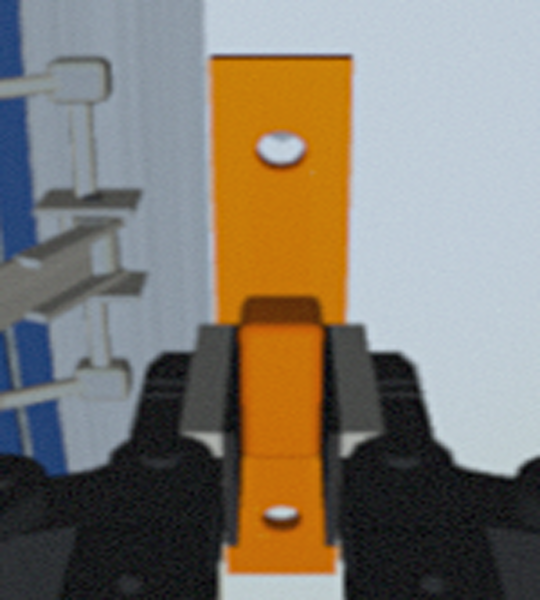

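View pics/w11b.png

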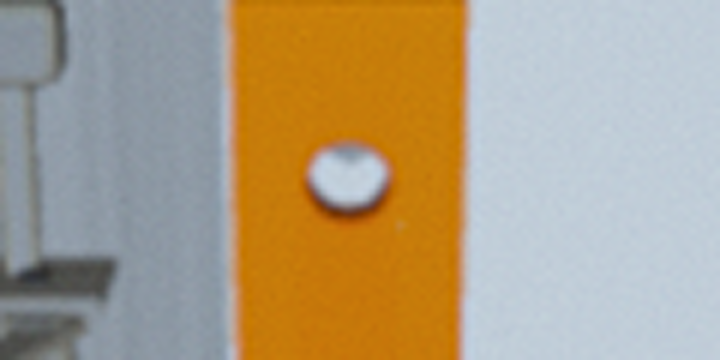

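Through the hole, the grey post top shows centred at the upper rim, about 18 px of it against the 21 px expected, so the alignment is good. I'll descend gently.

```bash
python3 -m crank '[0,0,0.002,0,0,0,-1,0,0,0.004,0,0,0,-1,0,0,0.006,0,0,0,-1,0,0,0.008,0,0,0,-1,0,0,0.008,0,0,0,-1]'; python3 -m crank '[0,0,0,0,0,0,-1,0,0,0.001,0,0,0,-1]'
python3 - <<'E'
from h import *
s=state();im=get_image("wrist")
print(s["tcp_pos"],s["force"],s["torque"])
cv2.imwrite("pics/w12b.png",cv2.resize(im["frame"][140:320,200:320],None,fx=5,fy=3,interpolation=cv2.INTER_CUBIC)[:,:,::-1])
E
```

```text
time: 15.55
tcp_pos: [0.5461, -0.1348, 0.0582]
tcp_rot: [[0.993, -0.116, -0.0], [-0.116, -0.993, -0.0], [-0.0, 0.0, -1.0]]
force: [0.6, -0.8, -1.6]
grip_width: 0.0111
time: 15.8
tcp_pos: [0.5461, -0.1347, 0.0575]
tcp_rot: [[0.993, -0.116, 0.0], [-0.116, -0.993, -0.0], [0.0, -0.0, -1.0]]
force: [0.3, 1.1, -0.6]
grip_width: 0.0109
[ 0.54611986 -0.13474783  0.05750957] [ 0.30270362  1.05932323 -0.63404063] [-0.05212564 -0.12425229  0.00250725]
```

View pics/w12b.png

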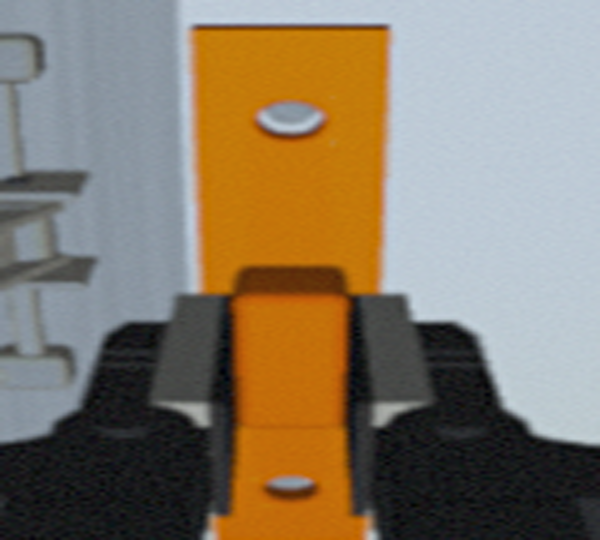

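No force, and the underside is already below the post tops, with grey tops visible inside both holes. Continuing down, drifting along the lean.

```bash
python3 -m crank '[0,0,0.002,0,0,0,-1,0,-0.0001,0.004,0,0,0,-1,0,-0.0001,0.006,0,0,0,-1,0,-0.0002,0.008,0,0,0,-1,0,-0.0002,0.010,0,0,0,-1]'; python3 -m crank '[0,0,0,0,0,0,-1,0,0,0,0,0,0,-1]'
python3 - <<'E'
from h import *
s=state();im=get_image("wrist")
print(s["tcp_pos"],s["force"],s["torque"])
cv2.imwrite("pics/w13b.png",cv2.resize(im["frame"][140:320,200:320],None,fx=5,fy=3,interpolation=cv2.INTER_CUBIC)[:,:,::-1])
E
```

```text
time: 16.48
tcp_pos: [0.5462, -0.1345, 0.0473]
tcp_rot: [[0.993, -0.115, 0.0], [-0.115, -0.993, -0.0], [0.0, 0.0, -1.0]]
force: [0.9, -0.6, 1.0]
grip_width: 0.011
time: 16.73
tcp_pos: [0.5461, -0.1345, 0.0473]
tcp_rot: [[0.993, -0.116, 0.0], [-0.116, -0.993, 0.0], [0.0, -0.0, -1.0]]
force: [1.5, -0.6, -0.8]
grip_width: 0.0109
[ 0.54608747 -0.13453436  0.04728396] [ 1.45427669 -0.64821836 -0.80552203] [-0.07058961 -0.52994463 -0.04570731]
```

View pics/w13b.png

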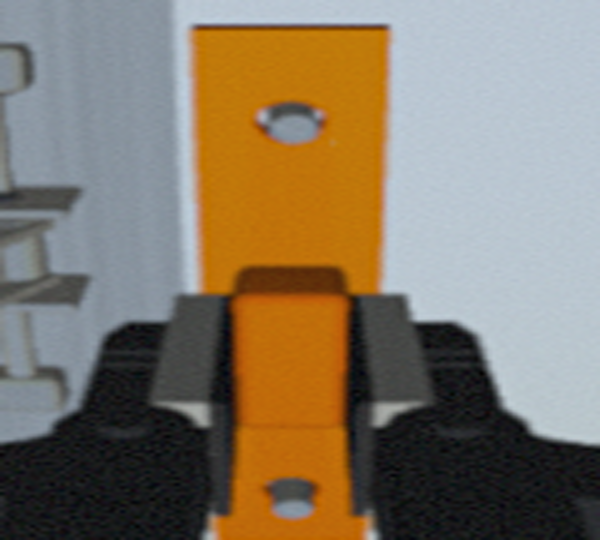

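```bash
python3 -m crank '[0.0004,0,0,0,0,0,-1,0.0004,0,0,0,0,0,-1,0.0004,0,0,0,0,0,-1]'; python3 -c "
from workcell import *
s=state();print(s['force'],s['torque'])"; python3 -m crank '[0,-0.0001,0.002,0,0,0,-1,0,-0.0001,0.004,0,0,0,-1,0,-0.0001,0.005,0,0,0,-1,0,-0.0001,0.005,0,0,0,-1,0,-0.0001,0.005,0,0,0,-1]';python3 -c "
from workcell import *
s=state();print(s['force'],s['torque'])"
```

```text
time: 17.15
tcp_pos: [0.5463, -0.1346, 0.0474]
tcp_rot: [[0.993, -0.116, -0.0], [-0.116, -0.993, 0.0], [-0.0, 0.0, -1.0]]
force: [0.6, 0.4, -0.2]
grip_width: 0.011
[ 0.57877344  0.39607599 -0.1547039 ] [-0.05768313 -0.01936312  0.01873409]
time: 17.77
tcp_pos: [0.5465, -0.1345, 0.0424]
tcp_rot: [[0.993, -0.116, 0.0], [-0.116, -0.993, -0.0], [0.0, 0.0, -1.0]]
force: [0.4, 0.2, -0.9]
grip_width: 0.011
[ 0.44152935  0.21507213 -0.92873108] [-0.03245441 -0.00319601  0.03007747]
```

```bash
python3 -m crank '[0,0,0.002,0,0,0,-1,0,-0.0001,0.004,0,0,0,-1,0,-0.0001,0.006,0,0,0,-1,0,-0.0002,0.008,0,0,0,-1,0,-0.0002,0.008,0,0,0,-1]';python3 -m crank '[0,0,0,0,0,0,-1,0,0,0,0,0,0,-1]'
python3 - <<'E'
from h import *
s=state();im=get_image("wrist")
print(s["force"],s["torque"])
cv2.imwrite("pics/w14b.png",cv2.resize(im["frame"][140:320,200:320],None,fx=5,fy=3,interpolation=cv2.INTER_CUBIC)[:,:,::-1])
E
```

```text
time: 18.4
tcp_pos: [0.5463, -0.1343, 0.0342]
tcp_rot: [[0.993, -0.116, -0.0], [-0.116, -0.993, 0.0], [-0.0, -0.0, -1.0]]
force: [0.6, -0.7, 0.0]
grip_width: 0.0113
time: 18.65
tcp_pos: [0.5465, -0.1343, 0.0345]
tcp_rot: [[0.993, -0.116, 0.0], [-0.116, -0.993, -0.0], [0.0, 0.0, -1.0]]
force: [-0.8, 0.5, -0.6]
grip_width: 0.0113
[-0.77873827  0.52834396 -0.61785986] [-0.03260984  0.02439215 -0.01959638]
```

View pics/w14b.png

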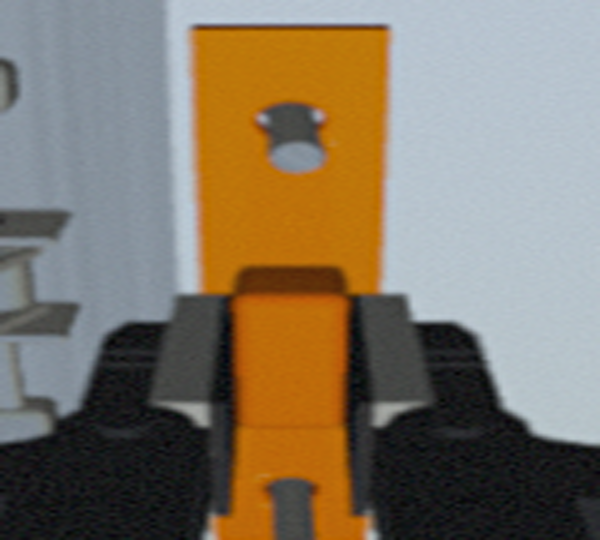

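Gaps on both sides of the post, no force. Final few millimetres, feeling for the boards.

```bash
python3 -m crank '[0,0,0.001,0,0,0,-1,0,0,0.002,0,0,0,-1,0,-0.0001,0.003,0,0,0,-1,0,-0.0001,0.003,0,0,0,-1]';python3 -m crank '[0,0,0.0005,0,0,0,-1,0,0,0.001,0,0,0,-1,0,0,0.001,0,0,0,-1]'; python3 -m crank '[0,0,0.0005,0,0,0,-1,0,0,0.001,0,0,0,-1,0,0,0.001,0,0,0,-1]'
```

```text
time: 19.2
tcp_pos: [0.5464, -0.1342, 0.0312]
tcp_rot: [[0.993, -0.116, -0.0], [-0.116, -0.993, 0.0], [-0.0, 0.0, -1.0]]
force: [-0.1, -0.5, -0.1]
grip_width: 0.011
time: 19.58
tcp_pos: [0.5465, -0.1342, 0.0304]
tcp_rot: [[0.993, -0.116, -0.0], [-0.116, -0.993, -0.0], [-0.0, 0.0, -1.0]]
force: [0.1, -0.7, -0.3]
grip_width: 0.0112
time: 19.95
tcp_pos: [0.5464, -0.1342, 0.0293]
tcp_rot: [[0.993, -0.116, -0.0], [-0.116, -0.993, 0.0], [-0.0, 0.0, -1.0]]
force: [1.0, 0.3, -0.3]
grip_width: 0.011
```

```bash
python3 -m crank '[0,0,0.0005,0,0,0,-1,0,0,0.001,0,0,0,-1,0,0,0.001,0,0,0,-1]';python3 -m crank '[0,0,0.0005,0,0,0,-1,0,0,0.001,0,0,0,-1,0,0,0.001,0,0,0,-1]'
```

```text
time: 20.32
tcp_pos: [0.5465, -0.1342, 0.0283]
tcp_rot: [[0.993, -0.116, -0.0], [-0.116, -0.993, -0.0], [-0.0, 0.0, -1.0]]
force: [-0.1, -0.4, -0.2]
grip_width: 0.0112
time: 20.7
tcp_pos: [0.5465, -0.1342, 0.0273]
tcp_rot: [[0.993, -0.116, -0.0], [-0.116, -0.993, -0.0], [-0.0, 0.0, -1.0]]
force: [-1.1, -0.3, -0.3]
grip_width: 0.0111
```

```bash
python3 -m crank '[0,0,0.0005,0,0,0,-1,0,0,0.0005,0,0,0,-1,0,0,0.0005,0,0,0,-1]';python3 -m crank '[0,0,0.0005,0,0,0,-1,0,0,0.0005,0,0,0,-1,0,0,0.0005,0,0,0,-1]'
python3 - <<'E'
from h import *
s=state();im=get_image("wrist")
print(s["force"],s["torque"])
cv2.imwrite("pics/w15.png",cv2.resize(im["frame"],(768,576),interpolation=cv2.INTER_CUBIC)[:,:,::-1])
im=get_image("scene")
cv2.imwrite("pics/s15.png",cv2.resize(im["frame"][180:300,100:260],None,fx=4,fy=4,interpolation=cv2.INTER_CUBIC)[:,:,::-1])
E
```

```text
time: 21.08
tcp_pos: [0.5465, -0.1342, 0.0269]
tcp_rot: [[0.993, -0.116, -0.0], [-0.116, -0.993, -0.0], [-0.0, 0.0, -1.0]]
force: [-0.2, -0.0, -0.0]
grip_width: 0.0112
time: 21.45
tcp_pos: [0.5466, -0.1342, 0.0265]
tcp_rot: [[0.993, -0.116, 0.0], [-0.116, -0.993, -0.0], [0.0, 0.0, -1.0]]
force: [-0.5, 0.5, 0.3]
grip_width: 0.0115
[-0.52066531  0.50332916  0.29871501] [ 0.06811435  0.05032666 -0.02822809]
```

View pics/w15.png

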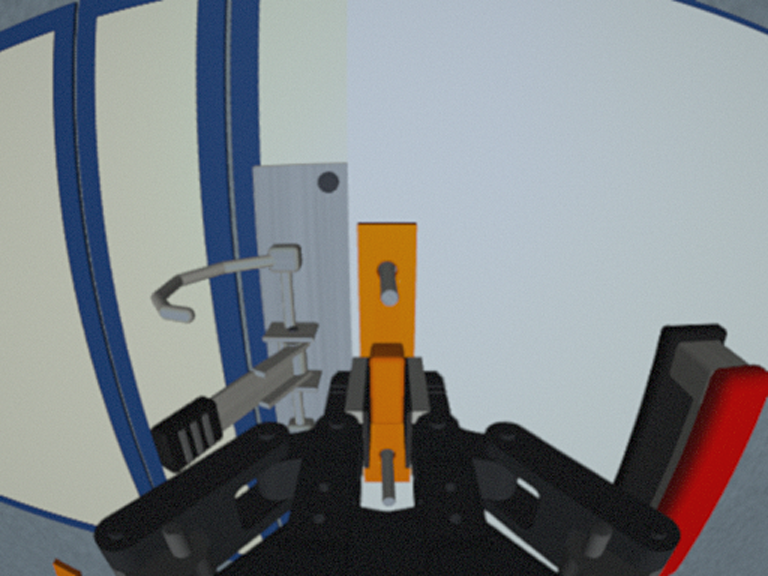

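View pics/s15.png

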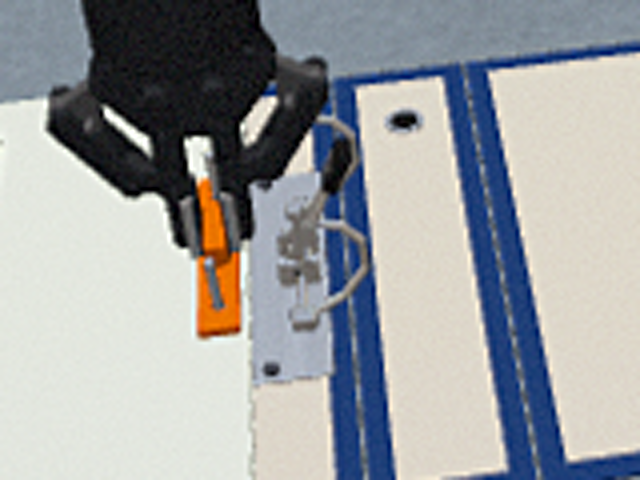

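```bash
for i in 1 2 3; do python3 -m crank '[0,0,0.0005,0,0,0,-1,0,0,0.0005,0,0,0,-1]' | egrep "pos|force"; done
```

```text
tcp_pos: [0.5466, -0.1342, 0.0264]
force: [-1.6, 1.9, 5.9]
tcp_pos: [0.5466, -0.1342, 0.0264]
force: [-3.4, 1.5, 8.8]
tcp_pos: [0.5466, -0.1342, 0.0264]
force: [-4.9, 2.2, 11.6]
```

Contact with the boards at TCP z = 0.0264 (force rising). I'll ease the press, then release.

```bash
python3 -m crank '[0,0,-0.001,0,0,0,-1,0,0,-0.001,0,0,0,-1]' | egrep "pos|force"; python3 -m crank '[0,0,0,0,0,0,-0.6,0,0,0,0,0,0,-0.5,0,0,0,0,0,0,-0.5,0,0,0,0,0,0,-0.5]'
python3 - <<'E'
from h import *
im=get_image("wrist")
cv2.imwrite("pics/w16.png",cv2.resize(im["frame"],(768,576),interpolation=cv2.INTER_CUBIC)[:,:,::-1])
E
```

```text
tcp_pos: [0.5466, -0.1342, 0.0264]
force: [-2.9, 2.4, 7.0]
time: 23.05
tcp_pos: [0.5465, -0.1342, 0.0257]
tcp_rot: [[0.993, -0.116, -0.0], [-0.116, -0.993, 0.0], [-0.0, -0.0, -1.0]]
force: [0.2, 0.3, 0.7]
grip_width: 0.0218
```

View pics/w16.png

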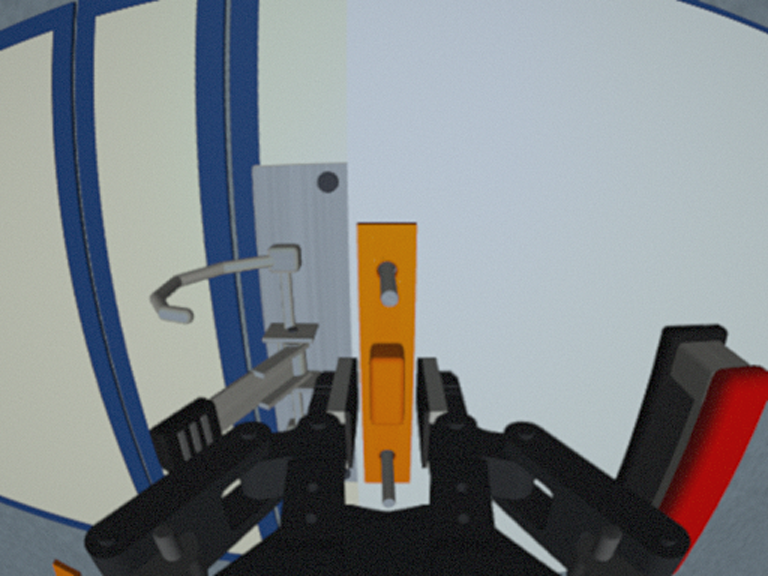

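The bar stays on the posts. I'll retreat straight up, turn back to the lever orientation and check.

```bash
python3 -m crank '[0,0,-0.02,0,0,0,-0.5,0,0,-0.06,0,0,0,-0.5,0,0,-0.12,0,0,0,-0.5,0,0,-0.12,0,0,0,-0.5]' 40|grep force; python3 -m crank '[0.0014,-0.0603,0,0,0,0.79,-0.3,0.0014,-0.0603,0,0,0,0.79,-0.3,0.0014,-0.0603,0,0,0,0.79,-0.3,0.0014,-0.0603,0,0,0,0.79,-0.3,0.0014,-0.0603,0,0,0,0.79,-0.3]' >/dev/null;  python3 -m crank '[0,0,0,0,0,0.78,-0.3,0,0,0,0,0,0.78,-0.3,0,0,0,0,0,0.78,-0.3,0,0,0,0,0,0.78,-0.3,0,0,0,0,0,0.78,-0.3]' >/dev/null; python3 -m crank '[0,0,0,0,0,0,-0.3,0,0,0,0,0,0,-0.3]'
python3 - <<'E'
from h import *
s=state();im=get_image("wrist");T=wristT(s,im);np.savez("w17.npz",f=im["frame"],T=T)
R=np.array(s["tcp_rot"]);print(R.T@(np.array([.5551,-.0745,.054])-s["tcp_pos"]),np.arctan2(R[1,0],R[0,0]))
cv2.imwrite("pics/w17.png",cv2.resize(im["frame"],(768,576),interpolation=cv2.INTER_CUBIC)[:,:,::-1])
im=get_image("scene")
cv2.imwrite("pics/s17.png",cv2.resize(im["frame"][180:300,100:260],None,fx=4,fy=4,interpolation=cv2.INTER_CUBIC)[:,:,::-1])
E
```

```text
force: [0.2, -0.0, -0.4]
time: 25.1
tcp_pos: [0.5548, -0.0744, 0.1458]
tcp_rot: [[-0.113, -0.994, -0.0], [-0.994, 0.113, 0.0], [-0.0, 0.0, -1.0]]
force: [0.3, -0.4, -0.3]
grip_width: 0.0299
[ 2.68554016e-05 -3.16743299e-04  9.17663195e-02] -1.6837811328933463
```

View pics/w17.png

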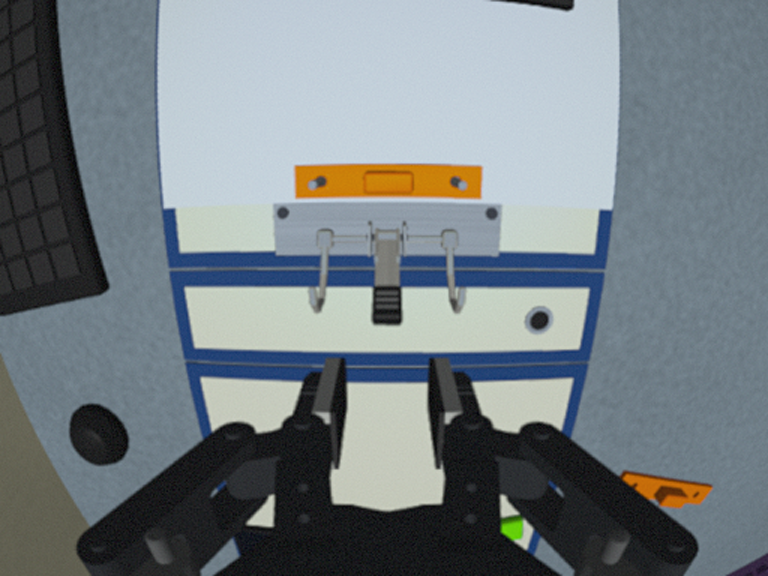

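View pics/s17.png

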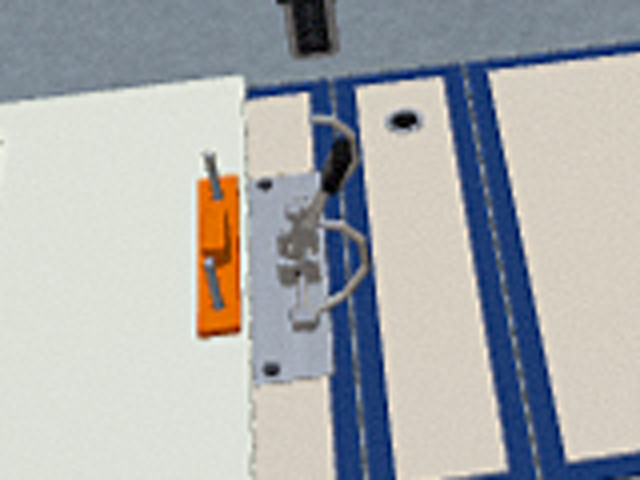

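```bash
python3 - <<'E'
from h import *
im=get_image("wrist");d=np.load("w17.npz");T=d["T"]
cs,m=comps(d["f"],(5,140,90),(22,255,255),300); c=[c for c in cs if c.reshape(-1,2)[:,1].mean()<150][0]
for z in (.024,.027):
    W=np.array([onz(im,p,z,T,True)[:2]*1000 for p in c.reshape(-1,2).astype(float)],np.float32);print(z,cv2.minAreaRect(W))
P=cv2.boxPoints(cv2.minAreaRect(c));print(P)
E
python3 -m crank '[0,0.0003,0.05,0,0,0,-0.3,0,0.0003,0.075,0,0,0,-0.3,0,0.0003,0.09,0,0,0,-0.3,0,0.0003,0.0915,0,0,0,-0.3,0,0.0003,0.0915,0,0,0,-0.3]' 50;  python3 - <<'E'
from h import *
im=get_image("wrist")
cv2.imwrite("pics/w18.png",cv2.resize(im["frame"],(768,576),interpolation=cv2.INTER_CUBIC)[:,:,::-1])
E
```

```text
0.024 ((547.4447631835938, -135.07748413085938), (18.91936683654785, 110.92318725585938), 83.50260925292969)
0.027 ((547.4224243164062, -135.3526153564453), (18.70505142211914, 109.6667709350586), 83.50260925292969)
[[197. 131.]
 [197. 110.]
 [320. 110.]
 [320. 131.]]
time: 25.88
tcp_pos: [0.5554, -0.0744, 0.0555]
tcp_rot: [[-0.114, -0.993, 0.002], [-0.993, 0.114, -0.0], [-0.0, -0.002, -1.0]]
force: [0.2, -0.2, 0.7]
grip_width: 0.0298
```

View pics/w18.png

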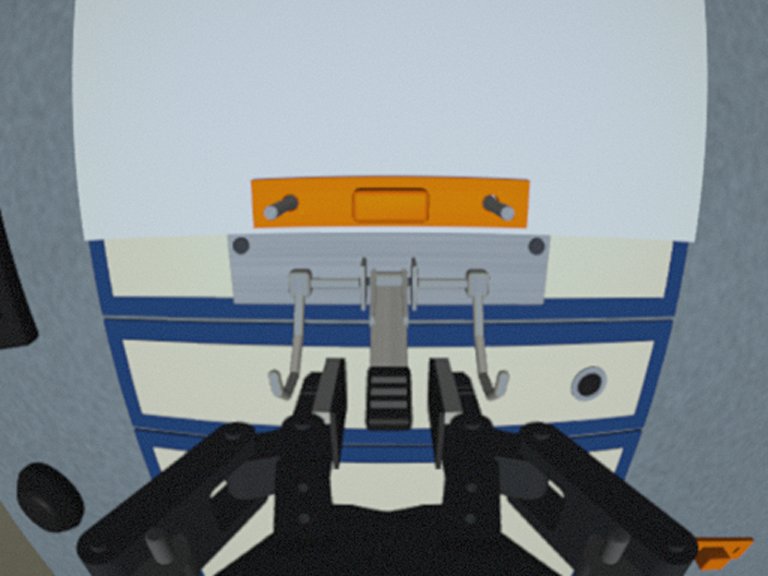

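The bar lies evenly (length and height consistent with the board top). I'll grip the tab and bring the lever down along its arc.

```bash
python3 -m crank '[0,0,0,0,0,0,-1,0,0,0,0,0,0,-1,0,0,0,0,0,0,-1]' 50|egrep "force|width"; python3 -m crank '[-0.0022,0,0.0012,0,0,0,-1,-0.0045,0,0.0025,0,0,0,-1,-0.0066,0,0.0038,0,0,0,-1,-0.0088,0,0.0052,0,0,0,-1,-0.0106,0,0.0064,0,0,0,-1]' 50|egrep "pos|force|width"; python3 -m crank '[-0.002,0,0.0017,0,0,0,-1,-0.0038,0,0.0033,0,0,0,-1,-0.0053,0,0.0046,0,0,0,-1,-0.0066,0,0.0059,0,0,0,-1]' 50|egrep "pos|force|width"
```

```text
force: [-2.3, 1.3, 6.3]
grip_width: 0.0142
tcp_pos: [0.5563, -0.0664, 0.0512]
force: [-6.5, -6.4, 18.2]
grip_width: 0.0148
tcp_pos: [0.5572, -0.0592, 0.0458]
force: [-8.5, -2.7, 23.0]
grip_width: 0.0151
```

Force is higher than the lever alone should need, probably pad friction as the tab turns in the grip. I'll lower the grip force and continue.

```bash
python3 -m crank '[0,0,0,0,0,0,-1,0,0,0,0,0,0,-1]' 25|egrep "pos|force|width"; python3 -m crank '[-0.0019,0,0.0021,0,0,0,-1,-0.0037,0,0.0044,0,0,0,-1,-0.0053,0,0.0067,0,0,0,-1,-0.0073,0,0.0092,0,0,0,-1]' 25|egrep "pos|force|width"
```

```text
tcp_pos: [0.5572, -0.0588, 0.0455]
force: [-6.6, -2.2, 19.4]
grip_width: 0.0146
tcp_pos: [0.5584, -0.0506, 0.0367]
force: [-5.9, 1.0, 21.0]
grip_width: 0.0148
```

Run:
```python
from h import *
im=get_image("wrist")
cv2.imwrite("pics/w19.png",cv2.resize(im["frame"],(768,576),interpolation=cv2.INTER_CUBIC)[:,:,::-1])
```

```text
(no output)
```

View pics/w19.png

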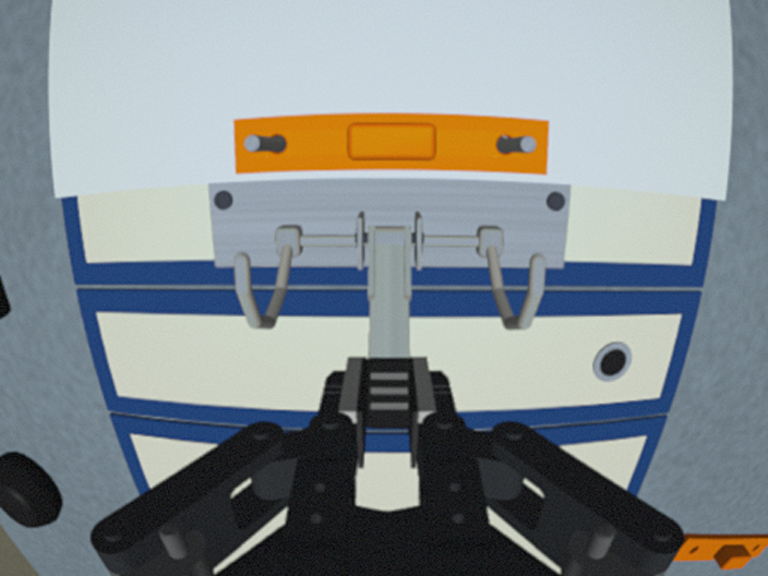

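```bash
python3 -m crank '[-0.0014,0,0.0025,0,0,0,-1,-0.003,0,0.0052,0,0,0,-1,-0.0042,0,0.0078,0,0,0,-1,-0.0054,0,0.0105,0,0,0,-1]' 25|egrep "pos|force|width"; python3 -m crank '[-0.0009,0,0.0028,0,0,0,-1,-0.0018,0,0.0056,0,0,0,-1,-0.0018,0,0.0056,0,0,0,-1]' 25|egrep "pos|force|width"
```

```text
tcp_pos: [0.5591, -0.0439, 0.0256]
force: [-7.4, 6.7, 18.7]
grip_width: 0.0146
tcp_pos: [0.5595, -0.0413, 0.0192]
force: [-4.7, 8.7, 13.7]
grip_width: 0.0148
```

```bash
python3 -m crank '[-0.0004,0,0.0025,0,0,0,-1,-0.0008,0,0.005,0,0,0,-1,-0.0009,0,0.006,0,0,0,-1]' 25|egrep "pos|force|width"; python3 -m crank '[-0.0001,0,0.001,0,0,0,-1,-0.0002,0,0.002,0,0,0,-1,-0.0002,0,0.002,0,0,0,-1]' 25|egrep "pos|force|width"
```

```text
tcp_pos: [0.5595, -0.0397, 0.013]
force: [-6.0, 11.3, 15.5]
grip_width: 0.015
tcp_pos: [0.5595, -0.0394, 0.0107]
force: [-4.6, 10.9, 12.1]
grip_width: 0.0145
```

```bash
python3 -m crank '[0,0,0,0,0,0,-0.4,0,0,0,0,0,0,-0.4,0,0,0,0,0,0,-0.4]' 25|egrep "pos|force|width"; python3 -m crank '[0.001,0,-0.02,0,0,0,-0.4,0.001,0,-0.035,0,0,0,-0.4,0.001,0,-0.04,0,0,0,-1,0.001,0,-0.04,0,0,0,-1,0.001,0,-0.04,0,0,0,-1]' 25;  python3 - <<'E'
from h import *
s=state();im=get_image("wrist");T=wristT(s,im);np.savez("w20.npz",f=im["frame"],T=T)
cv2.imwrite("pics/w20.png",cv2.resize(im["frame"],(768,576),interpolation=cv2.INTER_CUBIC)[:,:,::-1])
E
```

```text
tcp_pos: [0.5582, -0.0421, 0.0085]
force: [0.8, 0.3, -0.2]
grip_width: 0.0257
time: 30.85
tcp_pos: [0.5577, -0.0428, 0.0481]
tcp_rot: [[-0.115, -0.993, -0.001], [-0.993, 0.115, 0.0], [0.0, 0.001, -1.0]]
force: [0.1, -0.9, 0.2]
grip_width: -0.0004
```

View pics/w20.png

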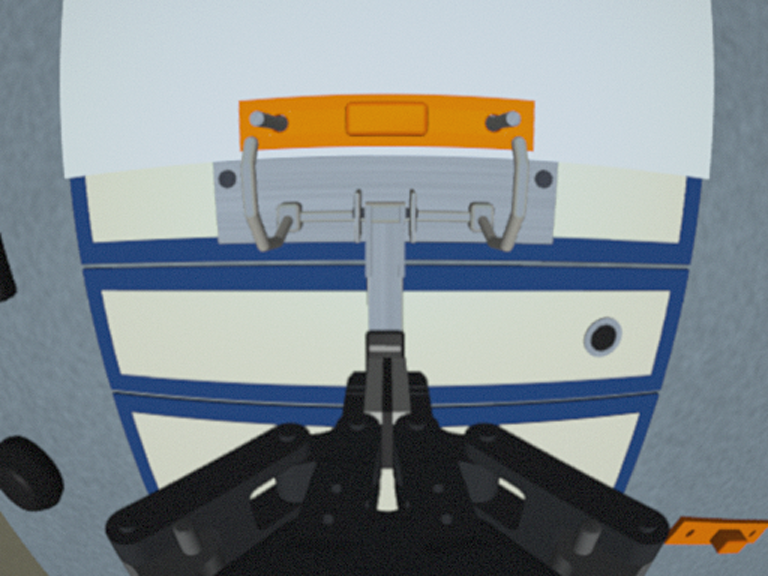

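Grip slipped: the rings aren't shut yet (lever still partly up, ring tips short of the post tops). I'm now directly above the tab with the fingers shut, so I'll press down on it and watch the force.

```bash
python3 -m crank '[-0.0003,0,0.002,0,0,0,-1,-0.0006,0,0.004,0,0,0,-1,-0.0009,0,0.006,0,0,0,-1,-0.0012,0,0.008,0,0,0,-1,-0.0012,0,0.008,0,0,0,-1]'|egrep "pos|force"; python3 -m crank '[-0.0002,0,0.002,0,0,0,-1,-0.0004,0,0.004,0,0,0,-1,-0.0006,0,0.006,0,0,0,-1,-0.0006,0,0.006,0,0,0,-1]'|egrep "pos|force"
```

```text
tcp_pos: [0.5582, -0.0416, 0.0405]
force: [0.4, 0.9, -0.4]
tcp_pos: [0.5584, -0.041, 0.0346]
force: [-0.0, 0.1, -0.0]
```

```bash
python3 -m crank '[-0.0001,0,0.001,0,0,0,-1,-0.0002,0,0.002,0,0,0,-1,-0.0003,0,0.003,0,0,0,-1,-0.0003,0,0.003,0,0,0,-1]'|egrep "pos|force"; python3 -m crank '[0,0,0.001,0,0,0,-1,-0.0001,0,0.002,0,0,0,-1,-0.0001,0,0.002,0,0,0,-1]'|egrep "pos|force"; python3 -c "
from h import *
im=get_image('wrist')
cv2.imwrite('pics/w21.png',cv2.resize(im['frame'],(768,576),interpolation=cv2.INTER_CUBIC)[:,:,::-1])"
```

```text
tcp_pos: [0.5583, -0.0408, 0.0316]
force: [-0.4, -0.5, 0.3]
tcp_pos: [0.5583, -0.0406, 0.0297]
force: [-0.6, -0.0, 0.4]
```

View pics/w21.png

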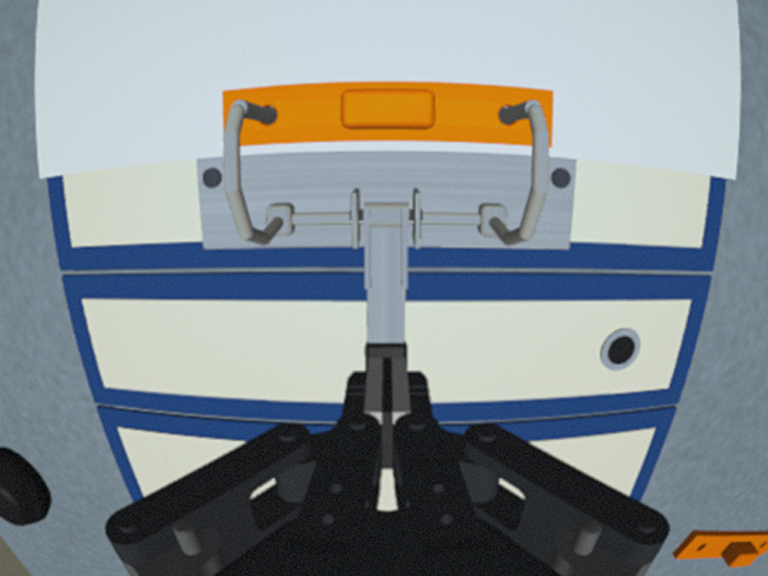

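The rings are now over the post tops. Pressing on in small steps to the stop.

```bash
for i in 1 2 3; do python3 -m crank '[0,0,0.0005,0,0,0,-1,0,0,0.001,0,0,0,-1,0,0,0.001,0,0,0,-1]'|egrep "pos|force"; done
```

```text
tcp_pos: [0.5584, -0.0406, 0.0288]
force: [-0.1, 0.3, 0.8]
tcp_pos: [0.5586, -0.0406, 0.0281]
force: [0.8, 0.1, 1.7]
tcp_pos: [0.5588, -0.0406, 0.0276]
force: [-2.0, 1.2, 7.3]
```

```bash
python3 -m crank '[0,0,0.0005,0,0,0,-1,0,0,0.0005,0,0,0,-1,0,0,0.0005,0,0,0,-1]'|egrep "pos|force";  python3 -m crank '[0,0,0.0005,0,0,0,-1,0,0,0.0005,0,0,0,-1,0,0,0.0005,0,0,0,-1]'|egrep "pos|force"
```

```text
tcp_pos: [0.559, -0.0405, 0.0274]
force: [-1.4, 1.0, 8.3]
tcp_pos: [0.559, -0.0405, 0.0272]
force: [-3.5, 2.0, 11.1]
```

```bash
python3 -m crank '[0,0,0.0005,0,0,0,-1,0,0,0.001,0,0,0,-1,0,0,0.001,0,0,0,-1]'|egrep "pos|force";  python3 -m crank '[0,0,0.0005,0,0,0,-1,0,0,0.0005,0,0,0,-1,0,0,0.0005,0,0,0,-1]'|egrep "pos|force"
```

```text
tcp_pos: [0.5592, -0.0405, 0.0268]
force: [-4.5, 1.7, 13.8]
tcp_pos: [0.5593, -0.0405, 0.0266]
force: [-4.8, 2.5, 16.1]
```

Resistance is building as on the stop. I'll back off and look.

```bash
python3 -m crank '[0,0,-0.03,0,0,0,-1,-0.03,0,-0.09,0,0,0,-1,-0.03,0,-0.13,0,0,0,-1,-0.03,0,-0.13,0,0,0,-1,-0.03,0,-0.13,0,0,0,-1]'|egrep "pos|force"; python3 -m crank '[0,0,0,0,0,0,-1,0,0,0,0,0,0,-1]'|egrep "pos|force"
python3 - <<'E'
from h import *
s=state();im=get_image("wrist");T=wristT(s,im);np.savez("w22.npz",f=im["frame"],T=T)
cv2.imwrite("pics/w22.png",cv2.resize(im["frame"],(768,576),interpolation=cv2.INTER_CUBIC)[:,:,::-1])
im=get_image("scene")
cv2.imwrite("pics/s22.png",cv2.resize(im["frame"][190:310,110:290],None,fx=3,fy=3,interpolation=cv2.INTER_CUBIC)[:,:,::-1])
E
```

```text
tcp_pos: [0.5613, -0.0108, 0.1534]
force: [0.0, -0.4, -0.4]
tcp_pos: [0.5614, -0.0111, 0.1532]
force: [0.1, 0.5, -0.0]
```

View pics/w22.png

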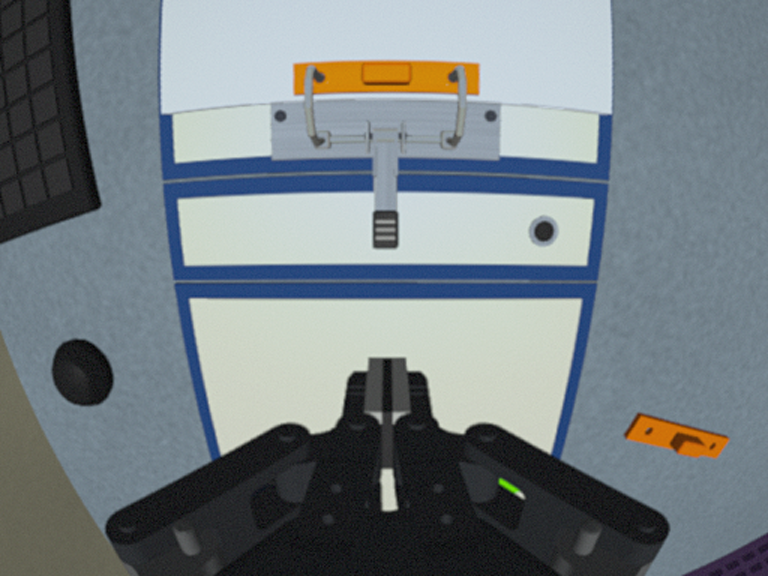

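View pics/s22.png

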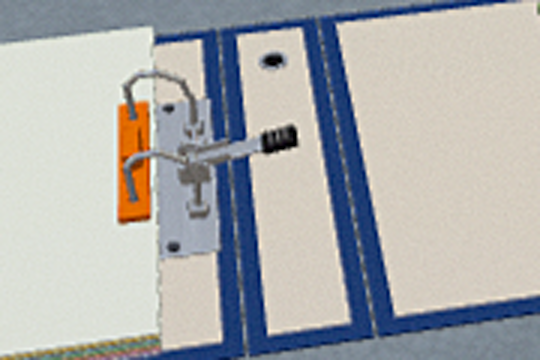

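Run:
```python
from h import *
def blob(fr,x0,y0,x1,y1):
    g=cv2.cvtColor(fr,cv2.COLOR_RGB2GRAY)[y0:y1,x0:x1]; w=np.clip(110-g.astype(float),0,None); ys,xs=np.mgrid[y0:y1,x0:x1]
    return (xs*w).sum()/w.sum(),(ys*w).sum()/w.sum(),w.sum()
a0=cv2.imread("pics/scene0.png")[:,:,::-1].copy(); a1=get_image("scene")["frame"]
print(blob(a0,195,226,215,246),blob(a1,195,226,215,246))
b0=cv2.imread("pics/top0.png")[:,:,::-1].copy(); b1=get_image("top")["frame"]
print(blob(b0,306,170,322,186),blob(b1,306,170,322,186))
P=lambda a:np.array([.5477,-.1339,0])+np.r_[np.array([-.116,-.993])*(-.036-.059*np.cos(.17+a)),.013+.059*np.sin(.17+a)]
sc=get_image("scene")
for a in (0,.03,.06,.1): print(a,proj(sc,P(a)).round(2))
c=np.hstack([a0[210:260,140:220],a1[210:260,140:220]])
cv2.imwrite("pics/cmp.png",cv2.resize(c,None,fx=5,fy=5,interpolation=cv2.INTER_CUBIC)[:,:,::-1])
```

```text
(np.float64(202.8830313014827), np.float64(236.5640856672158), np.float64(6070.0)) (np.float64(202.91253594992386), np.float64(236.5895787514803), np.float64(5911.0))
(np.float64(315.15682281059065), np.float64(179.14663951120164), np.float64(491.0)) (np.float64(312.66079027355624), np.float64(175.86990881458968), np.float64(1645.0))
0 [201.81 235.45]
0.03 [201.57 234.81]
0.06 [201.31 234.17]
0.1 [200.91 233.33]
```

View pics/cmp.png

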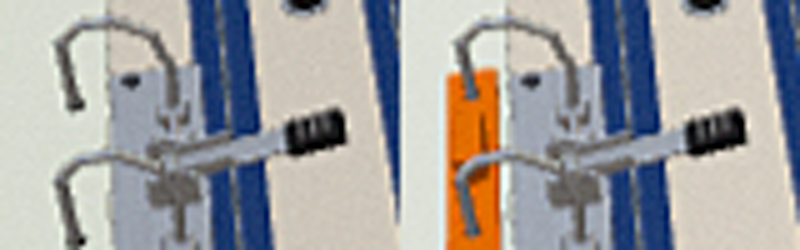

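The tab is back at its starting, fully shut pixel position to within 0.03 px in the scene view, and the rings meet the post tops over the flat bar. The robot is touching nothing. Handing in.

Run:
```python
from h import *
cs0=cv2.imread("pics/top0.png")[:,:,::-1].copy();t=get_image("top")["frame"]
for lo,hi in (((40,120,80),(75,255,255)),((0,150,90),(4,255,255))):
    for f in (cs0,t):
        print([c.reshape(-1,2).mean(0).round(1).tolist() for c in comps(f,lo,hi,60)[0]])
print(state()["time"],state()["force"]); print(job_done())
```

```text
[[228.5, 188.7]]
[]
[]
[[391.8, 216.8]]
36.75 [-0.48141911 -0.41290152 -0.11891249]
the job is handed in; nothing more can be done
None
```

I did the job and handed it in at 36.8 s. I lifted the lever by its tab until the rings sprang open. The smallest bar, from the front cover, went over both posts and down onto the boards, and then I pressed the lever shut.

**Checks that agreed:**
- **Lever:** the tab is back within 0.03 px of its original shut position in the scene view. The last press reached about 16 N and felt like the stop.
- **Rings and bar:** the rings sit over the post tops. The bar is on both posts and looks flat. It met the boards with its underside at about 19 mm, the low end of the range you gave.
- **Robot:** it was clear of everything, with no contact force, at hand-in.

**Checks that failed or disagreed:**
- **Grip slip:** the tab slipped in my first grip on the way down, leaving the lever part open. I finished by pressing on the tab with the fingers closed.
- **Forces:** bringing the lever down in the grip read about 23 N at most, above the 11 N quoted; I think pad friction on the tab explains it. Placing the bar peaked at about 12 N because I stepped slightly past first contact.
- **Stop stiffness:** the tab gave about 1 mm for 9 N at the end, softer than your figure for the stop. The unchanged tab position is the stronger evidence that it is home.
- **Board height:** the camera put the board top near 22 mm, against 19 mm by touch.
- **Untouched items:** my last picture check did not settle this. The highlighter was not found in the top view, probably hidden by the arm, and the stapler's red mask matched in only one of the two pictures. I did not check the phone. I made no planned contact with any of the three.

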